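Seat the grinding cup on the sample mill

ROBOT

A 7-joint arm with a two-finger parallel gripper is mounted at the origin on the work surface. World frame = base frame: x ahead of the robot, y to its left, z up, the work surface at z = 0. Lengths are in m, angles in rad, forces in N, time in s.
With the tool pointing down it reaches from about 0.4 to 0.85 m from the base axis. Payload 4.5 kg.
Tool frame: the origin (TCP) lies at the very end of the fingers, on their centre line; the grasp point (between the pads) lies 19 mm behind it (r.pinch_z is the distance from the TCP to the grasp point, in m); x points along the fingers, y is the direction in which the jaws open and shut, and the axes are right-handed (so a half turn about x gives the same grasp; the last joint's range is limited). The gripper opens to 88 mm and grips with 3 to 60 N. Pads are 18 mm wide; open, the fingers measure 123 mm over their backs; the gripper's body (75 mm by 187 mm) begins 45 mm behind the grasp point.
Start: joints at [-1.286, 0.689, -0.195, 1.565, 0.157, 0.902, -0.215], TCP at [0.155, 0.605, 0.239] pointing down, gripper open.
Joint ranges: [-3.01, 3.01], [-0.46, 2.08], [-1.47, 1.51], [0.13, 2.56], [-1, 4.14], [0.04, 2.09], [-2.66, 2.66]. Speed limits (rad/s): [2.57, 2.57, 3.14, 3.14, 3.14, 3.14, 3.14].

INTERFACE

Orientations are given as a unit quaternion [x, y, z, w].
In Python, from plant import telemetry, cams, job, r gives the robot as it stands.
- The arm moves only by the tool send_rows, never from a script. Its argument "commands" is one flat list of numbers, 7 for each row, row after row: the shift along the world's x, y, z as a fraction of full scale, then the turn, a rotation vector about the world's x, y, z as a fraction of full scale, then the closure, from 0 (fully open) to 1 (shut). In form: [dx, dy, dz, wx, wy, wz, claw, dx, dy, dz, wx, wy, wz, claw, ...]. A call has 1 to 12 rows; each row shifts and turns the pose as measured when the row begins; what a row does not reach is not made up. Full scale, the value 1, is 250 mm for a shift and 90 degrees for a turn. A row lasts 1/10 s, in which the tool goes at most 50 mm and 8.59 degrees, less where a joint would pass 70% of its speed; a pose out of reach is approached as far as the arm can. A call with a number of a shift or a turn outside -1 to 1 is refused whole. A call with a gripper value outside its range is refused whole. The fingers move at their own pace and stop on an object; "newtons" is the grip in N (left out, the last holds). Time passes only in rows, so rows that do not move let the fingers close. It gives the time, the measured TCP pose, the force and the opening at its end, in the units of the state.
- telemetry.get_state(): the state, without advancing time (a new reading comes with each control period).
- cams.snapshot(name): name is "side" or "top" or "wrist"; returns a dict with "image" (384x512x3 uint8, blue, green, red), "intrinsics" (3x3 intrinsics, pixels), "world_to_cam" (4x4, takes a point from world to camera coordinates). Camera axes: x right, y down, z forward; pixel columns grow to the right and rows downward; lengths in m; the calibration is good to about 2 mm. The wrist camera is an equidistant fisheye: a pixel r from the principal point sees the ray r / f radians off the axis. A picture is of the moment at which its call begins. There is no depth.
- job.finish_job(): hands the job in, once; it reports no verdict.
The state is a dict: "clock": time; "q": joint angles; "qd": joint speeds; "joint_torque": joint torques, N m; "tool_pos": TCP position; "eef_rot": TCP orientation; "contact_force": force on the tool from outside, world axes, zero at the start; "moment": the same for the moment, N m; "opening": opening from 0.0 (shut) to 1.0 (fully open).
Only numpy, scipy, OpenCV 4.12 (cv2) and the standard library are available. Lean on these libraries where they do the work, as an engineer would, in place of code of your own. Each camera call takes 0.05 s, during which the arm holds its last target.

TASK

The sample mill on the lab bench was left with two bits of wood on it: put both into the metal waste tub. Then set the steel grinding cup into the mill's bayonet socket, push it down against the spring until its black flange is flush on the collar, twist it clockwise (seen from above) a full quarter turn, and finish like that: the program ends with the gripper still holding the cup pressed down and twisted, because it springs back when let go. Leave the bottles and the beaker where they stand.

Things in the scene. Friction and masses are not known exactly. Their poses are not given: they have to be found in the camera images.
- mill: Fixed sample mill: white deck, top 55 mm above the bench, with an upright steel collar (socket), outer diameter 76 mm, rim 100 mm above the bench. Origin on the bench under the collar's axis, z up; the deck reaches 145 mm to +y, 80 mm to -y and 80 mm to either side in x. Mouth: 47 mm hole between two inward ledges 6 mm thick, with two gaps, at the mill's +x and -x, for the cup's lugs.
- socket (a point): Collar axis at rim height; axes as the mill's. The cup goes in with its x along this x (either way round) within 8 degrees, meets the sprung disc 7 mm below the rim and is pushed 10 mm more (17 mm in all) until its flange lies on the rim. Spring: about 4 N at first, 8 N home. Only when pushed more than 6 mm down on the spring can the lugs turn clockwise under the ledges; anticlockwise is blocked.
- seat (a joint): Travel of the spring disc in the socket, m: 0 at rest (up), 0.010 with the cup fully home.
- drive (a joint): Turn of the sprung disc in the socket, rad, clockwise from above, 0 at rest. The cup's lugs meet two dogs on it after about 20 degrees of cup turn, so a cup turned 90 degrees gives about 1.2 (end stop 1.25). A return spring, 0.04 N m rising to 0.21 N m, turns it back.
- cup: Loose grinding cup, about 0.3 kg, upright on the bench, 97 mm tall. Origin at the centre of its underside. From below: steel plug, diameter 41 mm, tapered foot, two lugs 10 mm wide, 7 mm thick at its +x and -x, 57 mm over both; black flange, diameter 72, from 17 to 23 mm; steel body, diameter 60, up to 60 mm; black grip bar 50 mm along x, 18 mm thick in y, from 60 to 97 mm.
- stick: Loose bit of split wood, 84 (x) x 24 (y) x 20 mm tall, lying across the collar's mouth. Origin at the centre of its underside.
- chunk: Loose chunk of wood, 42 (x) x 30 (y) x 26 mm tall, lying on the deck beside the collar. Origin at the centre of its underside.
- tub: Fixed square open metal waste tub, 150 x 150 mm outside, 70 mm tall, walls and floor 4 mm. Origin at the centre of its underside.
- reagent: Bystander: brown glass bottle, 52 mm diameter, 100 mm tall, origin at the centre of its underside.
- beaker: Bystander: glass beaker, 66 mm diameter, 85 mm tall, origin at the centre of its underside.
- dropper: Bystander: small white bottle, 32 mm diameter, 65 mm tall, origin at the centre of its underside.
Things that resemble listed ones, but are neither listed nor needed, are in the scene too. What is shaped like the stick but orange, purple or white is not meant.

How it is judged:
By the outcome, as a careful person would: the job done as asked, in the order asked, and still so for the second after the job is handed in, while the arm keeps its last pose, push and grip.
It also fails if it takes over 72 s, if anything falls off the work surface, if the arm or the gripper's body presses on something with over 40 N, if the wrist force passes 120 N, or if a joint passes its speed limit or range.

## Working session

There is one attempt and no reset: what is moved stays moved. The work goes in short steps, Python scripts to look and compute and a tool call to move; the robot and the scene stay as the last step left them, time stands still between calls to the robot, and variables do not carry over. Pictures are saved under pics/ and viewed, and the job is handed in when it is done.

Besides the shell and the picture viewer there is one more tool, called after "Call:" as name(argument=value, ...) on one line, values as JSON. send_rows: Moves the arm, as the interface text tells. Its arguments: {"type":"object","properties":{"commands":{"type":"array"},"newtons":{"type":"number"}},"required":["commands"]}

```bash
ls; mkdir -p pics; python3 - <<'E'
from plant import telemetry, cams, job, r
import cv2
print(telemetry.get_state()); print(r.pinch_z)
for n in ("side","top","wrist"):
    s=cams.snapshot(n); cv2.imwrite(f"pics/{n}0.png",s["image"]); print(n,s["intrinsics"],s["world_to_cam"])
E
```

```text
pics
{'clock': 0.0, 'q': array([-1.28619861,  0.68998358, -0.19449282,  1.56632325,  0.157316  ,
        0.90249066, -0.2151066 ]), 'qd': array([-0.00072368,  0.0001101 ,  0.00046821, -0.0020183 , -0.00179479,
       -0.00121352,  0.00094646]), 'joint_torque': array([ 6.08460005e-05, -5.27553248e+01, -1.26655228e+00, -1.53417850e+01,
       -5.25407272e-02,  6.70264038e-03,  1.85499648e-04]), 'tool_pos': array([0.15501918, 0.60483039, 0.23791529]), 'eef_rot': array([ 0.08777345,  0.70158255, -0.08905454,  0.70153192]), 'contact_force': array([ 0.59140955, -0.76679842,  0.00485284]), 'moment': array([0.06262165, 0.00171392, 0.02309353]), 'opening': 0.9996410573621426}
0.0187
side [[349.22528548   0.         254.52820991]
 [  0.         349.22528548 186.69320361]
 [  0.           0.           1.        ]] [[-0.91611864 -0.40043761 -0.0194002   0.52217193]
 [-0.27313451  0.6588348  -0.70095239  0.2299191 ]
 [ 0.29346922 -0.63685668 -0.71294416  0.87081917]
 [ 0.          0.          0.          1.        ]]
top [[404.59289175   0.         253.65177161]
 [  0.         404.59289175 188.09651167]
 [  0.           0.           1.        ]] [[-0.02045946 -0.99970208  0.01331027 -0.00244373]
 [-0.99391188  0.01889576 -0.10854554  0.57213648]
 [ 0.10826169 -0.01545002 -0.99400237  0.97983287]
 [ 0.          0.          0.          1.        ]]
wrist [[297.31863964   0.         254.49835794]
 [  0.         297.31863964 190.04281749]
 [  0.           0.           1.        ]] [[ 0.24917304  0.96845553 -0.00258703 -0.62372416]
 [ 0.9170118  -0.23507637  0.32222422 -0.04554088]
 [ 0.31145168 -0.08266192 -0.94665984  0.39133692]
 [ 0.          0.          0.          1.        ]]
```

View pics/side0.png

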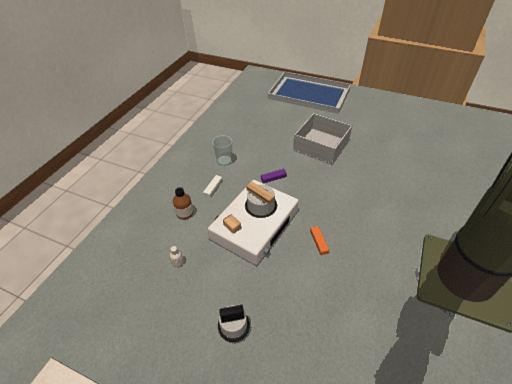

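View pics/top0.png

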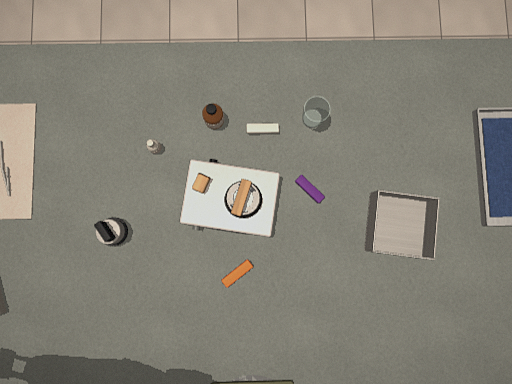

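View pics/wrist0.png

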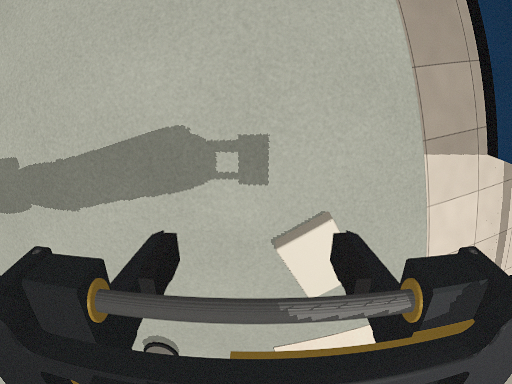

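The top view shows the stick-shaped things: a wood-coloured one on the collar at (242,197), orange (237,273), purple (310,189) and white (263,128). The stick meant is the one at (242,197), since it lies across the mouth. The chunk is on the deck at (201,183), the cup at (110,231) and the tub at (405,226). Next I'll enlarge this area and measure.

```bash
cat > h.py <<'E'
import numpy as np, cv2
from plant import telemetry, cams, job, r
from scipy.spatial.transform import Rotation as R
def ray(s,uv):
    K=s["intrinsics"];T=s["world_to_cam"];Rm=T[:3,:3];c=-Rm.T@T[:3,3]
    d=np.array([(uv[0]-K[0,2])/K[0,0],(uv[1]-K[1,2])/K[1,1],1.]);return c,Rm.T@d
def onz(s,uv,z):
    c,d=ray(s,uv);return c+d*(z-c[2])/d[2]
def proj(s,p):
    q=s["world_to_cam"]@np.r_[p,1];q=s["intrinsics"]@q[:3];return q[:2]/q[2]
def crop(img,x0,y0,x1,y1,f,name):
    cv2.imwrite(name,cv2.resize(img[y0:y1,x0:x1],None,fx=f,fy=f,interpolation=cv2.INTER_CUBIC))
def yaw(st): 
    M=R.from_quat(st["eef_rot"]).as_matrix();return np.degrees(np.arctan2(M[1,1],M[0,1])),M
E
python3 - <<'E'
from h import *
s=cams.snapshot("top");im=s["image"]
crop(im,170,150,290,245,6,"pics/t1.png"); crop(im,80,200,150,260,8,"pics/t2.png")
h=cams.snapshot("side");crop(h["image"],195,165,315,270,6,"pics/s1.png")
hsv=cv2.cvtColor(im,cv2.COLOR_BGR2HSV)
wood=cv2.inRange(hsv,(8,90,90),(20,200,255))
def comps(m,lo):
    c,_=cv2.findContours(m,cv2.RETR_EXTERNAL,cv2.CHAIN_APPROX_NONE)
    return [x for x in c if cv2.contourArea(x)>lo]
for c in comps(wood,60): print("wood",cv2.boundingRect(c),cv2.minAreaRect(c),hsv[wood>0].mean(0))
white=cv2.inRange(hsv,(0,0,200),(180,40,255))
for c in comps(white,200):
    print("white",cv2.boundingRect(c),cv2.minAreaRect(c))
yv,M=yaw(telemetry.get_state());print(yv,M.round(3))
E
```

```text
wood (221, 259, 32, 29) ((236.7195281982422, 273.0244140625), (10.30746841430664, 34.514404296875), 51.34019470214844) [ 13.79858657 143.81625442 182.19434629]
wood (231, 179, 20, 37) ((240.79998779296875, 197.09999084472656), (10.435516357421875, 36.366188049316406), 18.434947967529297) [ 13.79858657 143.81625442 182.19434629]
wood (192, 174, 17, 19) ((200.3000030517578, 182.90000915527344), (12.074767112731934, 16.54690170288086), 26.56505012512207) [ 13.79858657 143.81625442 182.19434629]
wood (202, 104, 21, 19) ((212.0, 113.0), (18.0, 20.0), 90.0) [ 13.79858657 143.81625442 182.19434629]
white (180, 160, 99, 76) ((229.39854431152344, 197.469482421875), (91.2314682006836, 63.36767578125), 8.61564826965332)
white (247, 124, 32, 8) ((262.5, 127.5), (7.0, 31.0), 90.0)
75.63422465378717 [[-0.     0.248  0.969]
 [-0.001  0.969 -0.248]
 [-1.    -0.001  0.   ]]
```

View pics/t1.png

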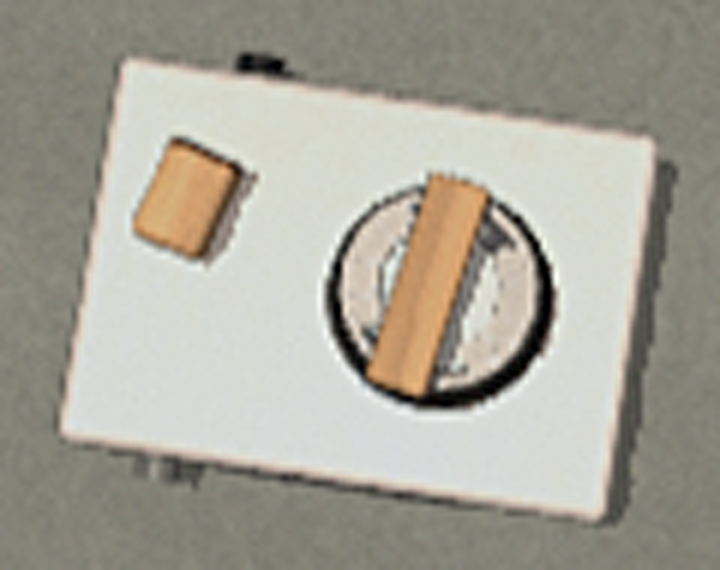

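View pics/t2.png

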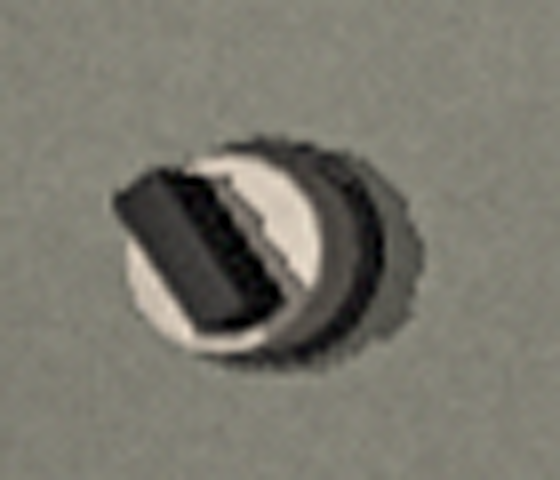

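View pics/s1.png

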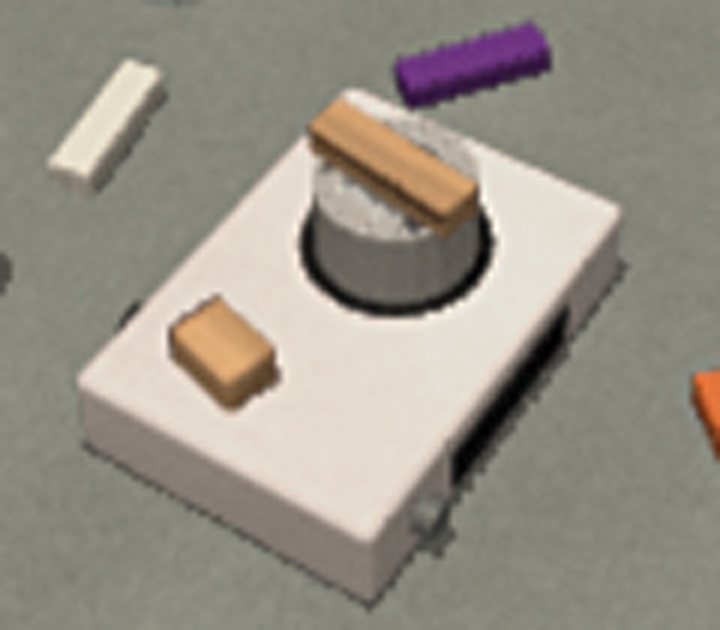

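```bash
python3 - <<'E'
from h import *
s=cams.snapshot("top");h=cams.snapshot("side")
def q(o,f,pts,z,cam=s):
    P=np.array([onz(cam,(o[0]+(x+.5)/f-.5,o[1]+(y+.5)/f-.5),z) for x,y in pts]);return P
ang=lambda v:np.degrees(np.arctan2(v[1],v[0]))
D=q((170,150),6,[(122,60),(655,142),(607,520),(62,437)],.055); print("deck",D.round(4))
dx=(D[0]+D[1]-D[2]-D[3])/2; dy=(D[0]+D[3]-D[1]-D[2])/2; print("size",np.linalg.norm(dx),np.linalg.norm(dy),ang(dx),ang(dy)-90)
a=np.radians((ang(dx)+ang(dy)-90)/2); ex=np.array([np.cos(a),np.sin(a),0]);ey=np.array([-ex[1],ex[0],0])
print("mill yaw",np.degrees(a),"orig",(D.mean(0)-ey*.0325).round(4))
D2=q((195,165),6,[(80,382),(350,90),(620,210),(372,540)],.055,h)
print("side deck",D2.round(4)); print("orig side",(D2.mean(0)-ey*.0325).round(4))
print("collar circ from top rim", onz(s,(170+441/6,150+292/6),.1))
S=q((170,150),6,[(430,173),(490,190),(430,397),(368,377)],.12);print("stick",S.mean(0),ang(S[0]-S[3]),ang(S[1]-S[2]))
S=q((195,165),6,[(310,128),(345,100),(477,188),(442,222)],.12,h);print("stick side",S.mean(0),ang(S[0]-S[3]),ang(S[1]-S[2]))
C=q((170,150),6,[(178,142),(240,168),(200,258),(135,230)],.081);print("chunk",C.mean(0),ang(C[0]-C[3]),ang(C[1]-C[2]),np.linalg.norm(C[0]-C[3]),np.linalg.norm(C[0]-C[1]))
C=q((195,165),6,[(170,345),(217,300),(275,352),(230,388)],.081,h);print("chunk side",C.mean(0),ang(C[1]-C[2]),ang(C[0]-C[3]),np.linalg.norm(C[1]-C[2]),np.linalg.norm(C[1]-C[0]))
B=q((80,200),8,[(115,197),(160,168),(240,308),(197,330)],.097);print("bar",B.mean(0),ang(B[0]-B[3]),ang(B[1]-B[2]),np.linalg.norm(B[0]-B[3]),np.linalg.norm(B[0]-B[1]))
print("body",q((80,200),8,[(226,251)],.06))
print("tub",[onz(s,p,.07).round(4) for p in [(377,192),(438,199),(435,259),(373,251)]])
crop(s["image"],360,180,450,270,6,"pics/t3.png");crop(h["image"],205,290,265,350,9,"pics/s2.png")
E
```

```text
deck [[ 0.6427  0.1415  0.055 ]
 [ 0.6048 -0.0756  0.055 ]
 [ 0.4519 -0.0522  0.055 ]
 [ 0.4895  0.1661  0.055 ]]
size 0.1549158707727181 0.22098102348735219 -8.920446977575054 -9.838104801875133
mill yaw -9.379275889725093 orig [0.5419 0.0129 0.055 ]
side deck [[ 0.6415  0.1432  0.055 ]
 [ 0.6056 -0.072   0.055 ]
 [ 0.4542 -0.0464  0.055 ]
 [ 0.4896  0.1686  0.055 ]]
orig side [0.5424 0.0163 0.055 ]
collar circ from top rim [0.54026123 0.01139162 0.1       ]
stick [0.54278113 0.01636188 0.12      ] -17.753585191443772 -17.176875680145823
stick side [0.54251189 0.02096165 0.12      ] -21.470092867491285 -20.350818397551635
chunk [0.58153331 0.11185797 0.081     ] -26.250767724818914 -24.33471342000258 0.03879928649145395 0.026769692895071823
chunk side [0.58123042 0.11840687 0.081     ] -24.590111132798235 -17.65100770571724 0.03976386577719044 0.03159183370632745
bar [0.4725816  0.33807678 0.097     ] 32.19036393598035 30.272491658636213 0.04542665556085088 0.015044792765324522
body [[0.47256748 0.33704326 0.06      ]]
tub [array([ 0.5526, -0.3101,  0.07  ]), array([ 0.5329, -0.4568,  0.07  ]), array([ 0.3905, -0.4396,  0.07  ]), array([ 0.4123, -0.293 ,  0.07  ])]
```

View pics/s2.png

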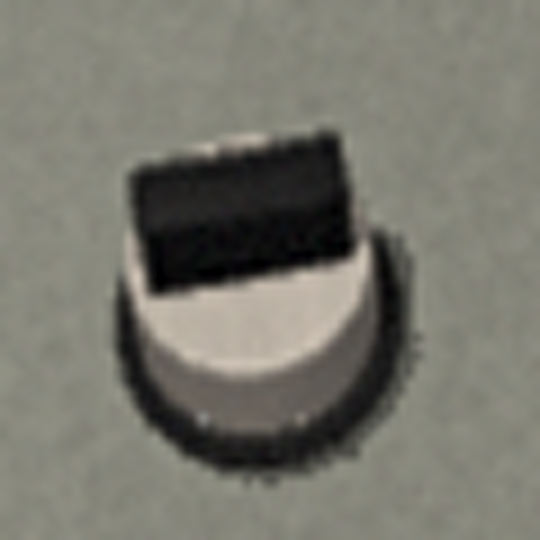

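View pics/t3.png

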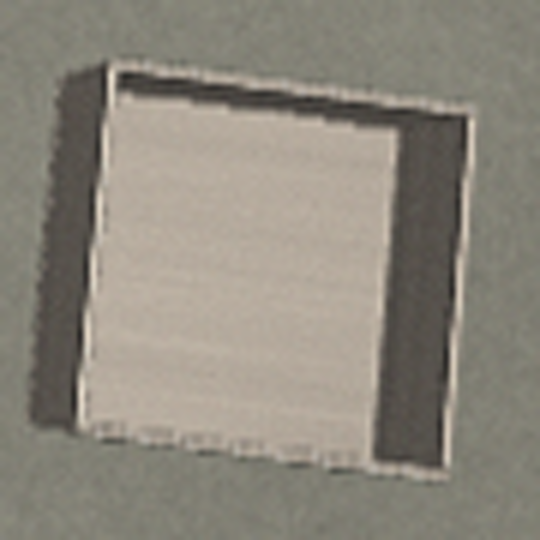

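Call:
send_rows(commands=[0.1,-0.15,0,0,0,-0.005,0,0.1,-0.15,0,0,0,-0.005,0,0.1,-0.15,0,0,0,-0.005,0,0.1,-0.15,0,0,0,-0.005,0,0.1,-0.15,0,0,0,-0.005,0,0.1,-0.15,0,0,0,-0.005,0,0.1,-0.15,0,0,0,-0.005,0,0.1,-0.15,0,0,0,-0.005,0,0.1,-0.15,0,0,0,-0.005,0,0.1,-0.15,0,0,0,-0.005,0], newtons=30)

```text
clock: 1.35
tool_pos: [0.406, 0.2234, 0.2396]
eef_rot: [0.115, 0.699, -0.108, 0.698]
contact_force: [0.5, 0.9, -0.1]
opening: 1.001
```

```bash
cat >> h.py <<'E'
def go(x,y,z,yw=None):
    st=telemetry.get_state();a,M=yaw(st);p=np.array(st["tool_pos"])
    print("t",st["clock"],"pos",p.round(4),"yaw",round(a,2),"tilt",M[:2,0].round(4),"open",round(st["opening"],3),"F",np.round(st["contact_force"],1),"q7",round(st["q"][6],2))
    d=np.array([x,y,z])-p;print("frac",(d/.25).round(3),"rows>=",round(np.linalg.norm(d)/.05,1))
    if yw is not None: print("yaw left",round(yw-a,2),"frac",round((yw-a)/90,4),"tiltfix rotvec frac",(np.cross(M[:,0],[0,0,-1])/(np.pi/2)).round(4))
def wonz(s,uv,z):
    K=s["intrinsics"];T=s["world_to_cam"];v=np.array([(uv[0]-K[0,2])/K[0,0],(uv[1]-K[1,2])/K[1,1]])
    th=np.linalg.norm(v);d=np.r_[v/th*np.sin(th),np.cos(th)] if th>0 else np.array([0,0,1.])
    c=-T[:3,:3].T@T[:3,3];d=T[:3,:3].T@d;return c+d*(z-c[2])/d[2]
E
python3 - <<'E'
from h import *
go(.5427,.0185,.2,71.5)
E
```

```text
t 1.35 pos [0.406  0.2234 0.2396] yaw 71.8 tilt [-0.0001  0.0099] open 1.001 F [ 0.5  0.9 -0.1] q7 0.46
frac [ 0.547 -0.82  -0.158] rows>= 5.0
yaw left -0.3 frac -0.0034 tiltfix rotvec frac [-0.0063 -0.     -0.    ]
```

Call:
send_rows(commands=[0.1,-0.15,0,0,0,0,0,0.1,-0.15,0,0,0,0,0,0.1,-0.15,0,-0.003,0,0,0,0.1,-0.15,0,-0.003,0,0,0,0.09,-0.13,-0.02,0,0,0,0,0.04,-0.06,-0.04,0,0,0,0,0,0,0,0,0,0,0])

```text
clock: 2.05
tool_pos: [0.5471, 0.0086, 0.2254]
eef_rot: [0.116, 0.695, -0.117, 0.7]
contact_force: [-0.5, -0.0, 0.1]
opening: 1.0
```

```bash
python3 - <<'E'
from h import *
go(.5427,.0185,.2,71.5)
s=cams.snapshot("wrist");cv2.imwrite("pics/w1.png",cv2.resize(s["image"],None,fx=1.5,fy=1.5))
E
```

```text
t 2.05 pos [0.5471 0.0086 0.2254] yaw 71.04 tilt [ 0.0065 -0.0023] open 1.0 F [-0.5 -0.   0.1] q7 0.92
frac [-0.018  0.04  -0.102] rows>= 0.6
yaw left 0.46 frac 0.0051 tiltfix rotvec frac [0.0015 0.0041 0.    ]
```

View pics/w1.png

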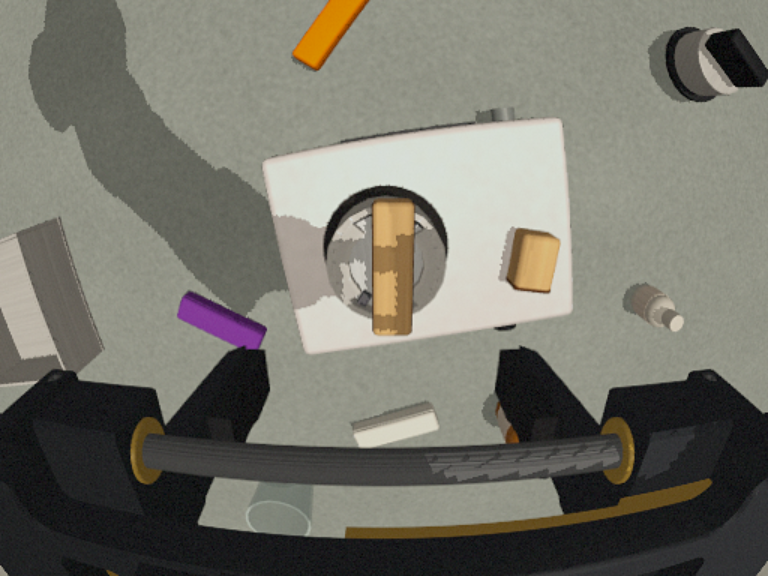

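The wrist view shows the stick top at x 373–413, y 200–334 (enlarged px), running along the picture's vertical, and the chunk at about (537,261).

```bash
python3 - <<'E'
from h import *
s=cams.snapshot("wrist");ang=lambda v:np.degrees(np.arctan2(v[1],v[0]))
f=lambda L,z:np.array([wonz(s,((x+.5)/1.5-.5,(y+.5)/1.5-.5),z) for x,y in L])
for n,L,z in (("stick",[(374,200),(413,200),(411,334),(373,334)],.12),("chunk",[(523,230),(559,234),(551,291),(517,287)],.081)):
    P=f(L,z);print(n,P.mean(0),ang(P[2]-P[1]),ang(P[3]-P[0]),np.linalg.norm(P[2]-P[1]),np.linalg.norm(P[1]-P[0]))
P=f([(264,160),(561,119),(573,312),(306,353)],.055);print(P.round(4));d=(P[2]+P[3]-P[0]-P[1]);e=P[1]+P[2]-P[0]-P[3];print("deck",P.mean(0),ang(d),ang(e)-90,np.linalg.norm(d)/2,np.linalg.norm(e)/2)
E
```

```text
stick [0.54357811 0.01789758 0.12      ] -18.564816217624745 -19.663740164347004 0.08323811847079952 0.022065817443465124
chunk [0.58180021 0.11419141 0.081     ] -20.527813095298548 -19.78412015648216 0.0424610581179363 0.02745724980333506
[[ 0.4546 -0.0477  0.055 ]
 [ 0.4927  0.1667  0.055 ]
 [ 0.6445  0.1419  0.055 ]
 [ 0.6067 -0.0753  0.055 ]]
deck [0.54963245 0.04638982 0.055     ] -9.794073813091577 -9.961746626503583 0.15420760938551697 0.21909857029572546
```

Call:
send_rows(commands=[-0.01,0.02,-0.12,0.001,0.004,0,0.4,-0.006,0.016,-0.12,0,0,0,0.4,0,0,-0.12,0,0,0,0.4,0,0,-0.06,0,0,0,0.4,0,0,0,0,0,0,0.4])

```text
clock: 2.65
tool_pos: [0.5403, 0.0343, 0.1229]
eef_rot: [0.113, 0.697, -0.106, 0.7]
contact_force: [0.1, 0.2, -0.3]
opening: 0.604
```

```bash
python3 - <<'E'
from h import *
go(.543,.0178,.104,71)
E
```

```text
t 2.65 pos [0.5403 0.0343 0.1229] yaw 72.2 tilt [0.0061 0.0092] open 0.604 F [ 0.1  0.2 -0.3] q7 0.84
frac [ 0.011 -0.066 -0.076] rows>= 0.5
yaw left -1.2 frac -0.0134 tiltfix rotvec frac [-0.0059  0.0039  0.    ]
```

Call:
send_rows(commands=[0.011,-0.066,-0.03,-0.004,0.003,-0.01,0.4,0,0,0,0,0,0,0.4,0,0,0,0,0,0,0.4])

```text
clock: 2.95
tool_pos: [0.5439, 0.0198, 0.1176]
eef_rot: [0.115, 0.697, -0.112, 0.699]
contact_force: [-0.9, 0.2, 0.1]
opening: 0.597
```

```bash
python3 - <<'E'
from h import *
go(.543,.0178,.104,71)
E
```

```text
t 2.95 pos [0.5439 0.0198 0.1176] yaw 71.48 tilt [0.0043 0.0041] open 0.597 F [-0.9  0.2  0.1] q7 0.85
frac [-0.004 -0.008 -0.054] rows>= 0.3
yaw left -0.48 frac -0.0053 tiltfix rotvec frac [-0.0026  0.0027  0.    ]
```

Call:
send_rows(commands=[-0.003,-0.006,-0.05,-0.0026,0.0027,-0.004,0.4,0,0,0,0,0,0,0.4])

```text
clock: 3.15
tool_pos: [0.544, 0.0179, 0.1056]
eef_rot: [0.117, 0.697, -0.116, 0.698]
contact_force: [0.1, 0.4, -0.0]
opening: 0.6
```

```bash
python3 - <<'E'
from h import *
go(.543,.0178,.104,71)
E
```

```text
t 3.15 pos [0.544  0.0179 0.1056] yaw 71.03 tilt [0.0025 0.    ] open 0.6 F [ 0.1  0.4 -0. ] q7 0.84
frac [-0.004 -0.    -0.006] rows>= 0.0
yaw left -0.03 frac -0.0003 tiltfix rotvec frac [-0.      0.0016  0.    ]
```

Call:
send_rows(commands=[0,0,0,0,0,0,1,0,0,0,0,0,0,1,0,0,0,0,0,0,1,0,0,0,0,0,0,1,0,0,0,0,0,0,1], newtons=25)

```text
clock: 3.65
tool_pos: [0.5442, 0.0181, 0.1058]
eef_rot: [0.117, 0.696, -0.116, 0.698]
contact_force: [-0.8, -0.0, -0.9]
opening: 0.266
```

Call:
send_rows(commands=[0,0,0.06,0,0,0,1,0,0,0.12,0,0,0,1,0,0,0.12,0,0,0,1,0,0,0.06,0,0,0,1,0,0,0,0,0,0,1])

```text
clock: 4.15
tool_pos: [0.5429, 0.0182, 0.1982]
eef_rot: [0.116, 0.697, -0.116, 0.698]
contact_force: [-0.0, 0.1, -1.7]
opening: 0.273
```

```bash
python3 - <<'E'
from h import *
go(.48,-.35,.19,71)
s=cams.snapshot("wrist");cv2.imwrite("pics/w2.png",s["image"])
E
```

```text
t 4.15 pos [0.5429 0.0182 0.1982] yaw 71.06 tilt [0.0002 0.0001] open 0.273 F [-0.   0.1 -1.7] q7 0.89
frac [-0.252 -1.473 -0.033] rows>= 7.5
yaw left -0.06 frac -0.0007 tiltfix rotvec frac [-0.      0.0001  0.    ]
```

View pics/w2.png

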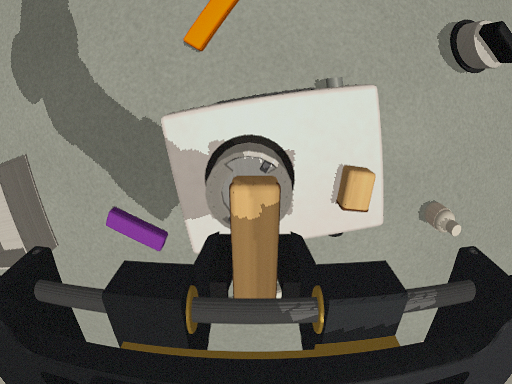

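Call:
send_rows(commands=[-0.014,-0.08,0,0,0,0,1,-0.026,-0.15,0,0,0,0,1,-0.026,-0.15,0,0,0,0,1,-0.026,-0.15,0,0,0,0,1,-0.026,-0.15,0,0,0,0,1,-0.026,-0.15,0,0,0,0,1,-0.026,-0.15,0,0,0,0,1,-0.026,-0.15,0,0,0,0,1,-0.026,-0.15,0,0,0,0,1,-0.026,-0.15,0,0,0,0,1,-0.025,-0.14,0,0,0,0,1,-0.01,-0.07,0,0,0,0,1])

```text
clock: 5.4
tool_pos: [0.459, -0.3994, 0.1808]
eef_rot: [0.115, 0.707, -0.109, 0.69]
contact_force: [0.3, -0.2, -0.4]
opening: 0.268
```

```bash
python3 - <<'E'
from h import *
go(.472,-.398,.04,80)
E
```

```text
t 5.4 pos [ 0.459  -0.3994  0.1808] yaw 71.75 tilt [-0.0226  0.0125] open 0.268 F [ 0.3 -0.2 -0.4] q7 1.62
frac [ 0.052  0.006 -0.563] rows>= 2.8
yaw left 8.25 frac 0.0917 tiltfix rotvec frac [-0.0079 -0.0144 -0.    ]
```

Call:
send_rows(commands=[0.03,0,-0.05,-0.004,-0.007,0.04,1,0.02,0,-0.12,-0.004,-0.007,0.04,1,0,0,-0.12,0,0,0.01,1,0,0,-0.12,0,0,0,1,0,0,0,0,0,0,1])

```text
clock: 5.9
tool_pos: [0.4659, -0.4035, 0.0677]
eef_rot: [0.063, 0.707, -0.064, 0.702]
contact_force: [-0.7, -0.0, -0.1]
opening: 0.27
```

```bash
python3 - <<'E'
from h import *
go(.472,-.398,.04,80)
s=cams.snapshot("top");crop(s["image"],340,160,470,290,4,"pics/t4.png")
E
```

```text
t 5.9 pos [ 0.4659 -0.4035  0.0677] yaw 79.68 tilt [-0.0074 -0.0001] open 0.27 F [-0.7 -0.  -0.1] q7 1.65
frac [ 0.024  0.022 -0.111] rows>= 0.6
yaw left 0.32 frac 0.0036 tiltfix rotvec frac [ 0.     -0.0047  0.    ]
```

View pics/t4.png

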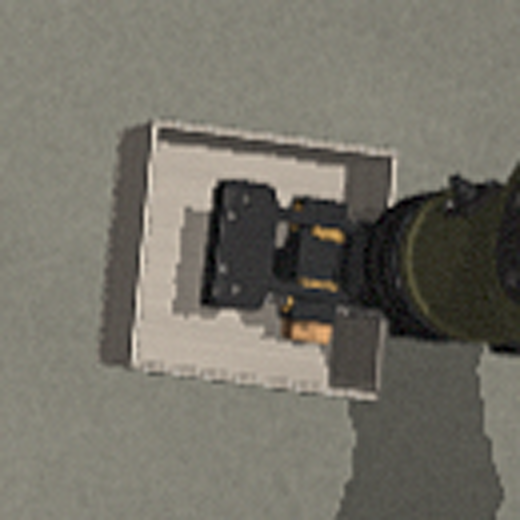

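Call:
send_rows(commands=[0.02,0.02,-0.06,0,-0.004,0,1,0,0,-0.04,0,0,0,1,0,0,0,0,0,0,1,0,0,0,0,0,0,0.5,0,0,0,0,0,0,0.5,0,0,0,0,0,0,0.5,0,0,0.12,0,0,0,0.5,0,0,0.16,0,0,0,0.5,0,0,0.16,0,0,0,0.5])

```text
clock: 6.85
tool_pos: [0.4712, -0.4001, 0.1583]
eef_rot: [0.063, 0.705, -0.065, 0.704]
contact_force: [0.6, -0.6, 0.4]
opening: 0.502
```

```bash
python3 - <<'E'
from h import *
go(.5815,.114,.18,69)
E
```

```text
t 6.85 pos [ 0.4712 -0.4001  0.1583] yaw 79.62 tilt [-0.001  -0.0017] open 0.502 F [ 0.6 -0.6  0.4] q7 1.69
frac [0.441 2.057 0.087] rows>= 10.5
yaw left -10.62 frac -0.118 tiltfix rotvec frac [ 0.0011 -0.0006  0.    ]
```

Call:
send_rows(commands=[0.02,0.08,0.03,0,0,-0.009,0.3,0.034,0.16,0.01,0,0,-0.009,0.3,0.034,0.16,0.01,0,0,-0.009,0.3,0.034,0.16,0.01,0,0,-0.009,0.3,0.034,0.16,0.01,0,0,-0.009,0.3,0.034,0.16,0.01,0,0,-0.009,0.3,0.034,0.16,0.01,0,0,-0.009,0.3,0.034,0.16,0.01,0,0,-0.009,0.3,0.034,0.16,0.01,0,0,-0.009,0.3,0.034,0.16,0.01,0,0,-0.009,0.3,0.034,0.16,0.01,0,0,-0.009,0.3,0.034,0.16,0,0,0,-0.009,0.3])

```text
clock: 8.05
tool_pos: [0.574, 0.0632, 0.2079]
eef_rot: [0.127, 0.686, -0.139, 0.703]
contact_force: [0.2, -0.2, 0.6]
opening: 0.699
```

```bash
python3 - <<'E'
from h import *
go(.5815,.114,.18,69)
E
```

```text
t 8.05 pos [0.574  0.0632 0.2079] yaw 68.33 tilt [ 0.0207 -0.021 ] open 0.699 F [ 0.2 -0.2  0.6] q7 0.78
frac [ 0.03   0.203 -0.112] rows>= 1.2
yaw left 0.67 frac 0.0074 tiltfix rotvec frac [0.0134 0.0132 0.    ]
```

Call:
send_rows(commands=[0.02,0.12,-0.06,0.006,0.006,0,0.3,0,0,-0.06,0.004,0.004,0,0.3,0,0,0,0,0,0,0.3])

```text
clock: 8.35
tool_pos: [0.5805, 0.104, 0.1797]
eef_rot: [0.13, 0.692, -0.128, 0.699]
contact_force: [-0.9, -1.6, -0.3]
opening: 0.7
```

```bash
python3 - <<'E'
from h import *
go(.5815,.114,.059,69)
s=cams.snapshot("wrist");cv2.imwrite("pics/w3.png",cv2.resize(s["image"],None,fx=1.5,fy=1.5))
E
```

```text
t 8.35 pos [0.5805 0.104  0.1797] yaw 68.98 tilt [0.0106 0.0018] open 0.7 F [-0.9 -1.6 -0.3] q7 0.74
frac [ 0.004  0.04  -0.483] rows>= 2.4
yaw left 0.02 frac 0.0002 tiltfix rotvec frac [-0.0012  0.0067  0.    ]
```

View pics/w3.png

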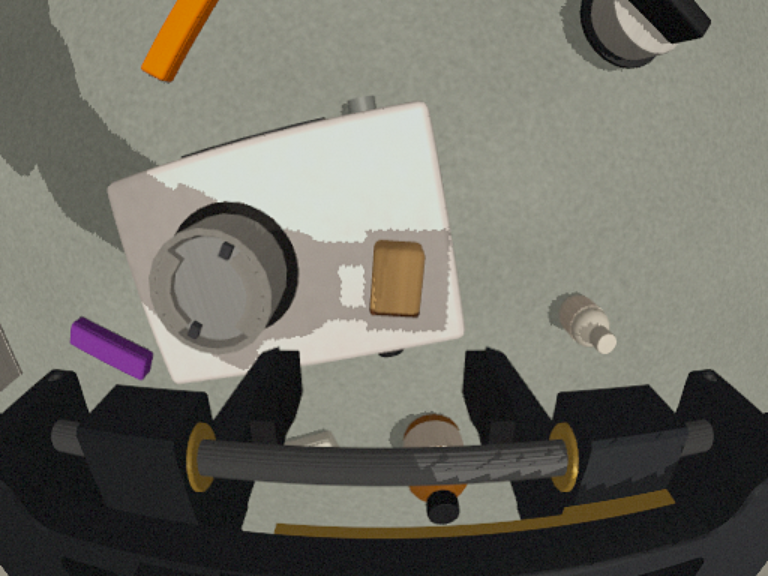

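The mouth is clear now, with the gaps at about (175,255) and on the opposite side. The chunk's top spans (376,241)–(421,315). I'll refine its position from this view.

```bash
python3 - <<'E'
from h import *
s=cams.snapshot("wrist");ang=lambda v:np.degrees(np.arctan2(v[1],v[0]))
f=lambda L,z:np.array([wonz(s,((x+.5)/1.5-.5,(y+.5)/1.5-.5),z) for x,y in L])
P=f([(377,241),(424,242),(421,316),(373,312)],.081);print(P.mean(0),ang(P[2]-P[1]),ang(P[3]-P[0]),np.linalg.norm(P[2]-P[1]),np.linalg.norm(P[1]-P[0]))
go(.5815,.114,.059,69)
E
```

```text
[0.5829723  0.11514479 0.081     ] -21.60700825552856 -24.432228414157823 0.045411834298339886 0.026561314308734766
t 8.45 pos [0.5814 0.1039 0.1812] yaw 68.91 tilt [0.0132 0.0028] open 0.697 F [-0.4 -0.8 -0.2] q7 0.74
frac [ 0.001  0.041 -0.489] rows>= 2.5
yaw left 0.09 frac 0.001 tiltfix rotvec frac [-0.0018  0.0084  0.    ]
```

Call:
send_rows(commands=[0.004,0.02,-0.1,-0.001,0.004,-0.01,0.3,0,0.02,-0.12,-0.001,0.004,0,0.3,0,0,-0.12,0,0,0,0.3,0,0,-0.08,0,0,0,0.3,0,0,0,0,0,0,0.3])

```text
clock: 8.95
tool_pos: [0.5862, 0.1043, 0.0787]
eef_rot: [0.139, 0.689, -0.14, 0.697]
contact_force: [-0.6, -0.7, 0.5]
opening: 0.703
```

```bash
python3 - <<'E'
from h import *
go(.582,.1145,.06,68)
E
```

```text
t 8.95 pos [0.5862 0.1043 0.0787] yaw 67.21 tilt [ 0.0103 -0.0043] open 0.703 F [-0.6 -0.7  0.5] q7 0.68
frac [-0.017  0.041 -0.075] rows>= 0.4
yaw left 0.79 frac 0.0088 tiltfix rotvec frac [0.0027 0.0066 0.    ]
```

Call:
send_rows(commands=[-0.017,0.041,-0.02,0.003,0.006,0.005,0.3,0,0,0,0,0,0,0.3,0,0,-0.05,0,0,0,0.3,0,0,0,0,0,0,0.3])

```text
clock: 9.35
tool_pos: [0.5843, 0.1132, 0.0644]
eef_rot: [0.139, 0.691, -0.137, 0.696]
contact_force: [1.0, -0.6, -0.2]
opening: 0.701
```

```bash
python3 - <<'E'
from h import *
go(.582,.1145,.06,68)
E
```

```text
t 9.35 pos [0.5843 0.1132 0.0644] yaw 67.47 tilt [0.0063 0.0013] open 0.701 F [ 1.  -0.6 -0.2] q7 0.67
frac [-0.009  0.005 -0.018] rows>= 0.1
yaw left 0.53 frac 0.0059 tiltfix rotvec frac [-0.0008  0.004   0.    ]
```

Call:
send_rows(commands=[-0.006,0.005,-0.018,0,0.004,0,0.3,0,0,0,0,0,0,1,0,0,0,0,0,0,1,0,0,0,0,0,0,1,0,0,0,0,0,0,1,0,0,0,0,0,0,1,0,0,0.06,0,0,0,1,0,0,0.14,0,0,0,1,0,0,0.14,0,0,0,1,0,0,0.1,0,0,0,1])

```text
clock: 10.35
tool_pos: [0.5803, 0.1138, 0.1731]
eef_rot: [0.137, 0.696, -0.139, 0.691]
contact_force: [-0.1, -0.2, -0.2]
opening: 0.336
```

```bash
python3 - <<'E'
from h import *
go(.472,-.34,.17,80)
s=cams.snapshot("wrist");cv2.imwrite("pics/w4.png",s["image"])
E
```

```text
t 10.35 pos [0.5803 0.1138 0.1731] yaw 67.5 tilt [-0.0061 -0.0007] open 0.336 F [-0.1 -0.2 -0.2] q7 0.71
frac [-0.433 -1.815 -0.012] rows>= 9.3
yaw left 12.5 frac 0.1389 tiltfix rotvec frac [ 0.0005 -0.0039  0.    ]
```

View pics/w4.png

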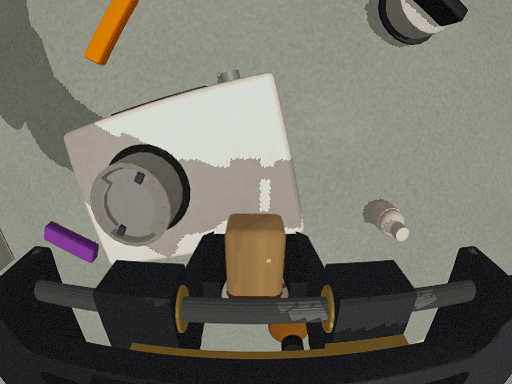

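Call:
send_rows(commands=[-0.02,-0.08,0.02,0,-0.004,0.01,1,-0.036,-0.16,0.006,0,0,0.012,1,-0.036,-0.16,0.006,0,0,0.012,1,-0.036,-0.16,0.006,0,0,0.012,1,-0.036,-0.16,0.006,0,0,0.012,1,-0.036,-0.16,0.006,0,0,0.012,1,-0.036,-0.16,0.006,0,0,0.012,1,-0.036,-0.16,0.006,0,0,0.012,1,-0.036,-0.16,0.006,0,0,0.012,1,-0.036,-0.16,0.006,0,0,0.012,1,-0.036,-0.16,0.006,0,0,0.012,1,-0.02,-0.1,0,0,0,0,1])

```text
clock: 11.6
tool_pos: [0.4794, -0.3406, 0.2133]
eef_rot: [0.062, 0.696, -0.057, 0.713]
contact_force: [0.1, -0.9, -0.5]
opening: 0.339
```

Call:
send_rows(commands=[0,-0.05,0,0,0,0,1])

```text
clock: 11.7
tool_pos: [0.4777, -0.3566, 0.214]
eef_rot: [0.063, 0.696, -0.059, 0.713]
contact_force: [0.4, 0.6, -0.0]
opening: 0.34
```

```bash
python3 - <<'E'
from h import *
go(.472,-.342,.06,80)
E
```

```text
t 11.7 pos [ 0.4777 -0.3566  0.214 ] yaw 80.06 tilt [0.0248 0.0035] open 0.34 F [ 0.4  0.6 -0. ] q7 1.67
frac [-0.023  0.058 -0.616] rows>= 3.1
yaw left -0.06 frac -0.0006 tiltfix rotvec frac [-0.0022  0.0158  0.    ]
```

Call:
send_rows(commands=[-0.02,0.025,-0.14,-0.002,0.01,0,1,0,0,-0.14,0,0.005,0,1,0,0,-0.14,0,0,0,1,0,0,-0.1,0,0,0,1,0,0,0,0,0,0,1])

```text
clock: 12.2
tool_pos: [0.4761, -0.3509, 0.0847]
eef_rot: [0.061, 0.701, -0.063, 0.708]
contact_force: [-0.2, 0.9, 0.2]
opening: 0.343
```

```bash
python3 - <<'E'
from h import *
go(.472,-.35,.055,80)
E
```

```text
t 12.2 pos [ 0.4761 -0.3509  0.0847] yaw 79.95 tilt [ 0.0094 -0.004 ] open 0.343 F [-0.2  0.9  0.2] q7 1.56
frac [-0.017  0.004 -0.119] rows>= 0.6
yaw left 0.05 frac 0.0006 tiltfix rotvec frac [0.0025 0.006  0.    ]
```

Call:
send_rows(commands=[-0.01,0,-0.08,0.002,0.005,0,1,0,0,-0.04,0,0,0,1,0,0,0,0,0,0,1,0,0,0,0,0,0,0.5,0,0,0,0,0,0,0.5,0,0,0.1,0,0,0,0.5,0,0,0.16,0,0,0,0.5,0,0,0.16,0,0,0,0.5])

```text
clock: 13.0
tool_pos: [0.4766, -0.3481, 0.1658]
eef_rot: [0.061, 0.703, -0.06, 0.706]
contact_force: [0.5, 0.0, -0.5]
opening: 0.498
```

```bash
python3 - <<'E'
from h import *
go(.473,.338,.2,121)
s=cams.snapshot("wrist");cv2.imwrite("pics/w5.png",s["image"])
E
```

```text
t 13.0 pos [ 0.4766 -0.3481  0.1658] yaw 80.2 tilt [0.0034 0.0001] open 0.498 F [ 0.5  0.  -0.5] q7 1.61
frac [-0.014  2.744  0.137] rows>= 13.7
yaw left 40.8 frac 0.4534 tiltfix rotvec frac [-0.0001  0.0022  0.    ]
```

View pics/w5.png

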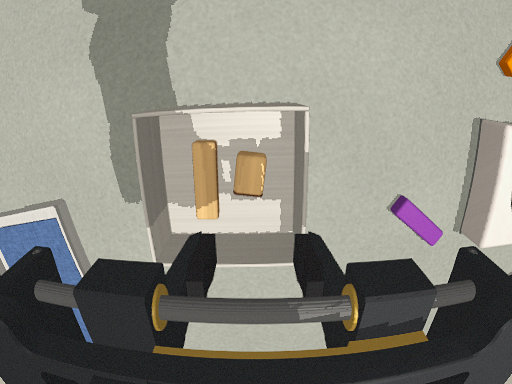

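Call:
send_rows(commands=[0,0.08,0.06,0,0.002,0.02,0.3,0,0.15,0.05,0,0,0.027,0.3,0,0.16,0.01,0,0,0.027,0.3,0,0.16,0,0,0,0.027,0.3,0,0.16,0,0,0,0.027,0.3,0,0.16,0,0,0,0.027,0.3,0,0.16,0,0,0,0.027,0.3,0,0.16,0,0,0,0.027,0.3,0,0.16,0,0,0,0.027,0.3,0,0.16,0,0,0,0.027,0.3,0,0.16,0,0,0,0.027,0.3,0,0.16,0,0,0,0.027,0.3])

```text
clock: 14.25
tool_pos: [0.4838, 0.1138, 0.2192]
eef_rot: [-0.12, 0.681, 0.111, 0.714]
contact_force: [1.3, 0.6, 0.2]
opening: 0.703
```

```bash
python3 - <<'E'
from h import *
go(.473,.338,.2,121)
E
```

```text
t 14.25 pos [0.4838 0.1138 0.2192] yaw 108.77 tilt [ 0.0477 -0.0046] open 0.703 F [1.3 0.6 0.2] q7 1.13
frac [-0.043  0.897 -0.077] rows>= 4.5
yaw left 12.23 frac 0.1359 tiltfix rotvec frac [0.0029 0.0304 0.    ]
```

Call:
send_rows(commands=[-0.01,0.16,0,0,0.005,0.025,0.3,-0.01,0.16,0,0,0.008,0.027,0.3,-0.01,0.16,-0.02,0,0.008,0.027,0.3,-0.01,0.16,-0.02,0,0.005,0.027,0.3,0,0.12,-0.02,0,0.004,0.02,0.3,0,0.04,0,0,0,0,0.3,0,0,0,0,0,0,0.3])

```text
clock: 14.95
tool_pos: [0.4728, 0.33, 0.2107]
eef_rot: [-0.187, 0.677, 0.192, 0.686]
contact_force: [0.0, -1.1, 0.7]
opening: 0.702
```

```bash
python3 - <<'E'
from h import *
go(.473,.338,.2,121)
s=cams.snapshot("wrist");cv2.imwrite("pics/w6.png",cv2.resize(s["image"],None,fx=1.5,fy=1.5))
E
```

```text
t 14.95 pos [0.4728 0.33   0.2107] yaw 121.04 tilt [0.0107 0.0108] open 0.702 F [ 0.  -1.1  0.7] q7 1.02
frac [ 0.001  0.032 -0.043] rows>= 0.3
yaw left -0.04 frac -0.0005 tiltfix rotvec frac [-0.0069  0.0068  0.    ]
```

View pics/w6.png

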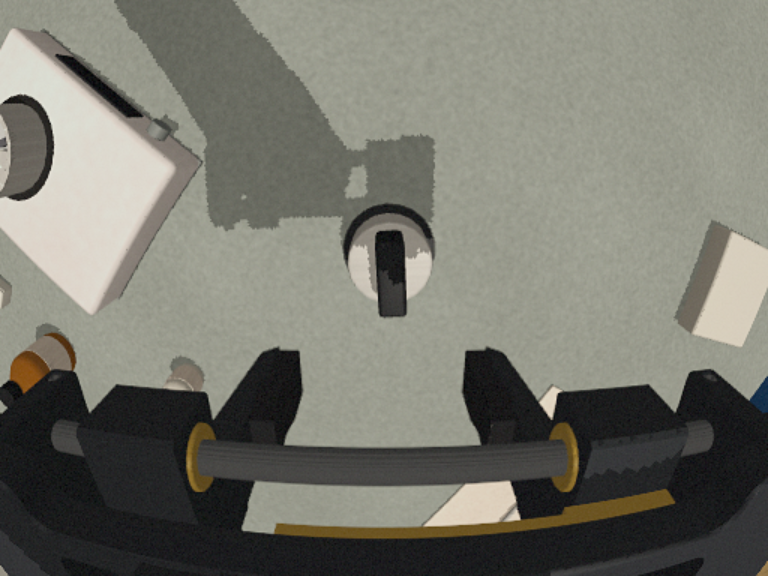

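```bash
python3 - <<'E'
from h import *
s=cams.snapshot("wrist");im=s["image"]
c=im[125:225,215:305].astype(float)
c=np.clip((c/255)**.5*255,0,255).astype(np.uint8)
cv2.imwrite("pics/w7.png",cv2.resize(c,None,fx=6,fy=6,interpolation=cv2.INTER_CUBIC))
E
```

```text
(no output)
```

View pics/w7.png

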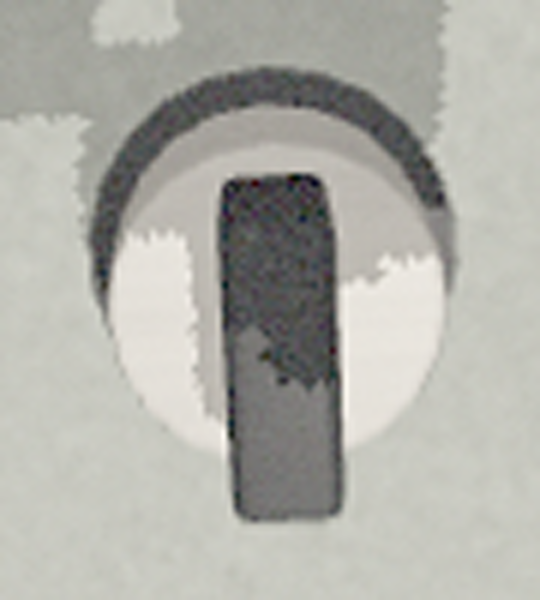

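```bash
python3 - <<'E'
from h import *
s=cams.snapshot("wrist");ang=lambda v:np.degrees(np.arctan2(v[1],v[0]))
f=lambda L,z:np.array([wonz(s,(215+(x+.5)/6-.5,125+(y+.5)/6-.5),z) for x,y in L])
P=f([(221,215),(331,215),(343,519),(236,519)],.097);print(P.mean(0),ang(P[1]-P[2]),ang(P[0]-P[3]),np.linalg.norm(P[2]-P[1]),np.linalg.norm(P[1]-P[0]))
Q=f([(110,300),(445,300),(277,145),(277,457)],.06);print(Q.mean(0),(Q[0]+Q[1])/2,(Q[2]+Q[3])/2)
go(.473,.338,.2,121)
E
```

```text
[0.4733079  0.33369967 0.097     ] -146.00175248742576 -146.60603422369164 0.04927231111768076 0.016362041785197057
[0.47338366 0.33366675 0.06      ] [0.47293761 0.33347294 0.06      ] [0.47382971 0.33386056 0.06      ]
t 15.1 pos [0.4736 0.3265 0.2104] yaw 120.84 tilt [0.0106 0.0078] open 0.706 F [-0.4  0.5  0.2] q7 1.02
frac [-0.002  0.046 -0.042] rows>= 0.3
yaw left 0.16 frac 0.0018 tiltfix rotvec frac [-0.005   0.0068  0.    ]
```

Call:
send_rows(commands=[0,0.02,-0.08,-0.004,0.005,0.025,0.3,0,0.012,-0.12,-0.001,0.002,0.006,0.3,0,0,-0.12,0,0,0,0.3,0,0,-0.06,0,0,0,0.3,0,0,0,0,0,0,0.3])

```text
clock: 15.6
tool_pos: [0.4785, 0.3229, 0.1152]
eef_rot: [-0.202, 0.677, 0.197, 0.679]
contact_force: [0.3, -0.6, -0.8]
opening: 0.697
```

```bash
python3 - <<'E'
from h import *
go(.4733,.335,.0635,123.7)
E
```

```text
t 15.6 pos [0.4785 0.3229 0.1152] yaw 122.84 tilt [ 0.0052 -0.0061] open 0.697 F [ 0.3 -0.6 -0.8] q7 0.97
frac [-0.021  0.048 -0.207] rows>= 1.1
yaw left 0.86 frac 0.0095 tiltfix rotvec frac [0.0039 0.0033 0.    ]
```

Call:
send_rows(commands=[-0.021,0.048,-0.02,0.003,0.003,0.008,0.3,0,0,0,0,0,0,0.3,0,0,0,0,0,0,0.3])

```text
clock: 15.9
tool_pos: [0.4747, 0.3337, 0.112]
eef_rot: [-0.204, 0.677, 0.203, 0.678]
contact_force: [0.0, -0.5, -0.1]
opening: 0.699
```

```bash
python3 - <<'E'
from h import *
go(.4733,.335,.0635,123.7)
E
```

```text
t 15.9 pos [0.4747 0.3337 0.112 ] yaw 123.38 tilt [ 0.0026 -0.0009] open 0.699 F [ 0.  -0.5 -0.1] q7 0.97
frac [-0.006  0.005 -0.194] rows>= 1.0
yaw left 0.32 frac 0.0035 tiltfix rotvec frac [0.0006 0.0016 0.    ]
```

Call:
send_rows(commands=[-0.005,0.005,-0.08,0,0.001,0.003,0.3,0,0,-0.06,0,0,0,0.3,0,0,-0.03,0,0,0,0.3,0,0,0,0,0,0,0.3,0,0,0,0,0,0,0.3])

```text
clock: 16.4
tool_pos: [0.476, 0.3372, 0.0729]
eef_rot: [-0.204, 0.674, 0.205, 0.68]
contact_force: [-0.0, 0.3, -0.2]
opening: 0.696
```

```bash
python3 - <<'E'
from h import *
go(.4733,.335,.0635,123.7)
E
```

```text
t 16.4 pos [0.476  0.3372 0.0729] yaw 123.63 tilt [0.0077 0.0047] open 0.696 F [-0.   0.3 -0.2] q7 0.93
frac [-0.011 -0.009 -0.037] rows>= 0.2
yaw left 0.07 frac 0.0007 tiltfix rotvec frac [-0.003   0.0049  0.    ]
```

Call:
send_rows(commands=[-0.011,-0.009,-0.034,-0.003,0.005,0,0.3,0,0,0,0,0,0,0.3])

```text
clock: 16.6
tool_pos: [0.4737, 0.3352, 0.0651]
eef_rot: [-0.204, 0.676, 0.205, 0.677]
contact_force: [-0.6, -0.8, 0.2]
opening: 0.702
```

```bash
python3 - <<'E'
from h import *
go(.4733,.335,.0635,123.7)
E
```

```text
t 16.6 pos [0.4737 0.3352 0.0651] yaw 123.62 tilt [0.0009 0.0009] open 0.702 F [-0.6 -0.8  0.2] q7 0.93
frac [-0.001 -0.001 -0.006] rows>= 0.0
yaw left 0.08 frac 0.0009 tiltfix rotvec frac [-0.0006  0.0006  0.    ]
```

Call:
send_rows(commands=[0,0,0,0,0,0,1,0,0,0,0,0,0,1,0,0,0,0,0,0,1,0,0,0,0,0,0,1,0,0,0,0,0,0,1,0,0,0,0,0,0,1,0,0,0,0,0,0,1], newtons=50)

```text
clock: 17.3
tool_pos: [0.474, 0.3357, 0.0658]
eef_rot: [-0.204, 0.676, 0.205, 0.678]
contact_force: [0.3, 0.2, -2.0]
opening: 0.201
```

```bash
python3 - <<'E'
from h import *
go(.4733,.335,.2,123.7)
E
```

```text
t 17.3 pos [0.474  0.3357 0.0658] yaw 123.62 tilt [0.0018 0.0021] open 0.201 F [ 0.3  0.2 -2. ] q7 0.93
frac [-0.003 -0.003  0.537] rows>= 2.7
yaw left 0.08 frac 0.0009 tiltfix rotvec frac [-0.0014  0.0011  0.    ]
```

Call:
send_rows(commands=[0,0,0.1,0,0,0,1,0,0,0.16,0,0,0,1,0,0,0.16,0,0,0,1,0,0,0.12,0,0,0,1,0.01,-0.05,0.04,0,0,-0.02,1,0.02,-0.11,0,0,0,-0.04,1,0.025,-0.11,0,0,0,-0.04,1,0.025,-0.11,0,0,0,-0.04,1,0.025,-0.11,0,0,0,-0.04,1,0.025,-0.11,0,0,0,-0.04,1,0.025,-0.11,0,0,0,-0.04,1,0.025,-0.11,0,0,0,-0.04,1])

```text
clock: 18.5
tool_pos: [0.5111, 0.1139, 0.2053]
eef_rot: [-0.034, 0.713, 0.03, 0.7]
contact_force: [0.2, 0.9, -2.4]
opening: 0.199
```

```bash
python3 - <<'E'
from h import *
go(.544,.0145,.19,80.3)
s=cams.snapshot("wrist");cv2.imwrite("pics/w8.png",s["image"])
E
```

```text
t 18.5 pos [0.5111 0.1139 0.2053] yaw 95.22 tilt [-0.0184 -0.0068] open 0.199 F [ 0.2  0.9 -2.4] q7 1.01
frac [ 0.132 -0.397 -0.061] rows>= 2.1
yaw left -14.92 frac -0.1658 tiltfix rotvec frac [ 0.0043 -0.0117  0.    ]
```

View pics/w8.png

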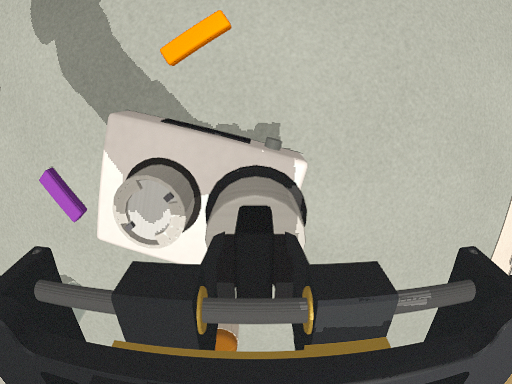

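```bash
python3 - <<'E'
from h import *
s=cams.snapshot("wrist");im=s["image"]
crop(im,100,140,320,260,3.6,"pics/w9.png")
np.savez("w9.npz",K=s["intrinsics"],T=s["world_to_cam"])
E
```

```text
(no output)
```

View pics/w9.png

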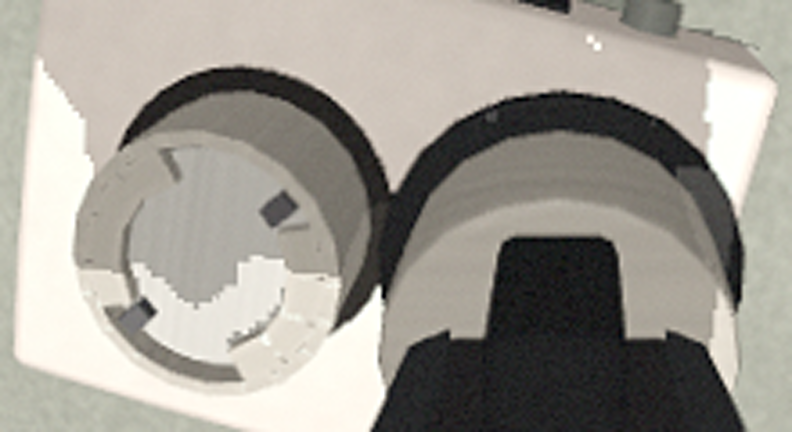

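```bash
python3 - <<'E'
from h import *
from scipy.optimize import least_squares
z=np.load("w9.npz");s={"intrinsics":z["K"],"world_to_cam":z["T"]}
f=lambda L,h:np.array([wonz(s,(100+(x+.5)/3.6-.5,140+(y+.5)/3.6-.5),h) for x,y in L])
P=f([(75,240),(120,150),(190,128),(270,155),(325,215),(342,280),(310,355),(215,395),(130,365),(85,300)],.1)
g=least_squares(lambda v:np.hypot(P[:,0]-v[0],P[:,1]-v[1])-v[2],[.54,.01,.038]);print("rim",g.x,g.fun.round(4))
G=f([(178,182),(283,230),(236,348),(130,300)],.097);print([round(float(np.degrees(np.arctan2(*(p[:2]-g.x[:2])[::-1]))),1) for p in G],[round(float(np.hypot(*(p[:2]-g.x[:2]))),4) for p in G])
# top cam rim fit
t=cams.snapshot("top");crop(t["image"],90,150,290,245,4,"pics/t5.png")
h=cams.snapshot("side");crop(h["image"],165,140,305,270,5,"pics/s5.png")
st=telemetry.get_state();print(st["tool_pos"])
E
```

```text
rim [0.54477015 0.01192259 0.03834886] [-0.0008 -0.0001  0.0003  0.      0.0003  0.0004 -0.0011 -0.0001  0.0013
 -0.0002]
[-163.2, 118.4, 18.3, -60.4] [0.0237, 0.0252, 0.0254, 0.0265]
[0.51133091 0.11477304 0.20555386]
```

View pics/t5.png

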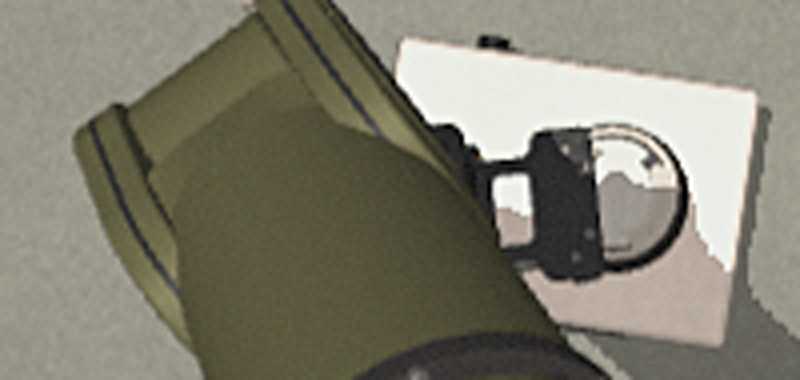

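View pics/s5.png

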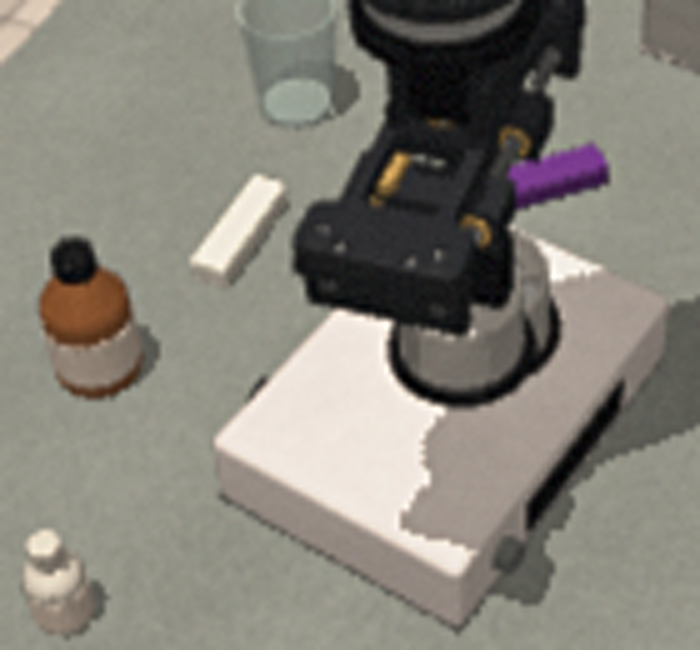

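```bash
python3 - <<'E'
import cv2
im=cv2.imread("pics/w3.png");cv2.imwrite("pics/w3c.png",cv2.resize(im[190:370,120:310],None,fx=3.3,fy=3.3,interpolation=cv2.INTER_CUBIC))
im=cv2.imread("pics/w4.png");cv2.imwrite("pics/w4c.png",cv2.resize(im[140:255,80:200],None,fx=5,fy=5,interpolation=cv2.INTER_CUBIC))
E
```

```text
(no output)
```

View pics/w3c.png

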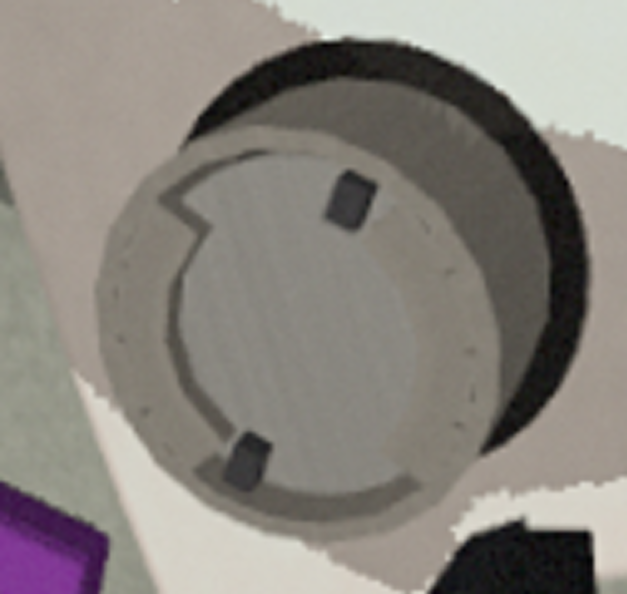

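View pics/w4c.png

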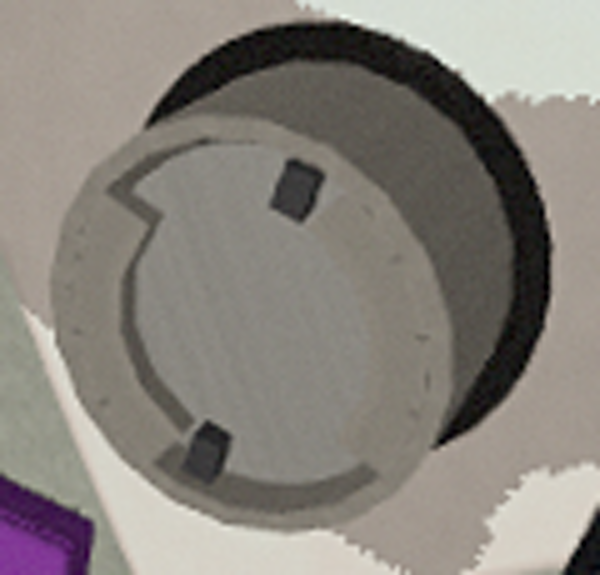

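```bash
python3 - <<'E'
from h import *
from scipy.optimize import least_squares
z=np.load("w9.npz");s={"intrinsics":z["K"],"world_to_cam":z["T"]}
f=lambda L,h:np.array([wonz(s,(100+(x+.5)/3.6-.5,140+(y+.5)/3.6-.5),h) for x,y in L])
tp=np.array([.5112,.1143,.2054]);yw=np.radians(95.2);j=np.array([np.cos(yw),np.sin(yw)]);b=np.array([j[1],-j[0]])
tilt=np.array([-.0184,-.0068])  # tool axis; point h below TCP shifts tilt*h
for n,L,hh,rr in (("flange",[(395,190),(440,130),(500,102),(570,92),(650,110),(710,160),(742,240)],.017,.036),("body",[(392,300),(450,232),(500,212),(560,200),(620,207),(680,235),(720,290)],.060,.030)):
    P=f(L,tp[2]-.0655+hh)
    g=least_squares(lambda v:np.hypot(P[:,0]-v[0],P[:,1]-v[1])-rr,tp[:2]);d=g.x-tp[:2]-tilt*(.0655-hh)
    print(n,g.x,g.fun.round(4),"offset along bar(x)",d@b,"jaw",d@j)
go(.5445,.0135,.185,80.3)
E
```

```text
flange [0.51256574 0.10573852] [ 0.0001  0.0004 -0.0004 -0.0003  0.0003  0.0002 -0.    ] offset along bar(x) 0.0015027890535554474 jaw -0.008402465690348014
body [0.51383645 0.106164  ] [-0.0003  0.0001 -0.0004  0.0001  0.0004  0.0005 -0.0009] offset along bar(x) 0.001992383587981051 jaw -0.00831338835581554
t 18.7 pos [0.5113 0.1148 0.2056] yaw 95.31 tilt [-0.018  -0.0064] open 0.2 F [-1.1  0.8 -2.1] q7 1.01
frac [ 0.133 -0.405 -0.082] rows>= 2.2
yaw left -15.01 frac -0.1668 tiltfix rotvec frac [ 0.0041 -0.0115  0.    ]
```

```bash
python3 - <<'E'
from h import *
z=np.load("w9.npz")
def rel(T,st):
    Rt=R.from_quat(st["eef_rot"]).as_matrix();c=-T[:3,:3].T@T[:3,3]
    print("cam in tool",(Rt.T@(c-st["tool_pos"])).round(4));print((Rt.T@T[:3,:3].T).round(3))
st=telemetry.get_state();s=cams.snapshot("wrist");st2=telemetry.get_state()
rel(s["world_to_cam"],st);print(np.abs(s["world_to_cam"]-z["T"]).max(),st["tool_pos"],st2["tool_pos"])
T0=np.array([[ 0.24917304,0.96845553,-0.00258703,-0.62372416],[0.9170118,-0.23507637,0.32222422,-0.04554088],[0.31145168,-0.08266192,-0.94665984,0.39133692],[0,0,0,1]])
rel(T0,dict(tool_pos=np.array([.15501918,.60483039,.23791529]),eef_rot=[ 0.08777345,0.70158255,-0.08905454,0.70153192]))
E
```

```text
cam in tool [-0.1456 -0.0004 -0.0824]
[[ 0.001 -0.322  0.947]
 [ 1.    -0.001 -0.001]
 [ 0.001  0.947  0.322]]
0.01216440248522864 [0.51133091 0.11477304 0.20555386] [0.51131091 0.11644979 0.20589434]
cam in tool [-0.1456  0.0002 -0.0824]
[[ 0.001 -0.322  0.947]
 [ 1.    -0.001 -0.001]
 [ 0.001  0.947  0.322]]
```

```bash
python3 - <<'E'
from h import *
s=cams.snapshot("wrist");im=s["image"];T=s["world_to_cam"]
crop(im,100,140,320,260,3.6,"pics/w10.png");np.savez("w10.npz",K=s["intrinsics"],T=T)
z=np.load("w9.npz")
Rct=np.array([[.001,-.322,.947],[1,-.001,-.001],[.001,.947,.322]]);pc=np.array([-.1456,0,-.0824])
for t in (z["T"],T):
    Rt=t[:3,:3].T@Rct.T; c=-t[:3,:3].T@t[:3,3]; print("tool from cam",(c-Rt@pc).round(4))
print(telemetry.get_state()["tool_pos"],telemetry.get_state()["clock"])
E
```

```text
tool from cam [0.512  0.1058 0.2046]
tool from cam [0.5113 0.116  0.2058]
[0.51137776 0.11739333 0.20611597] 18.8
```

View pics/w10.png

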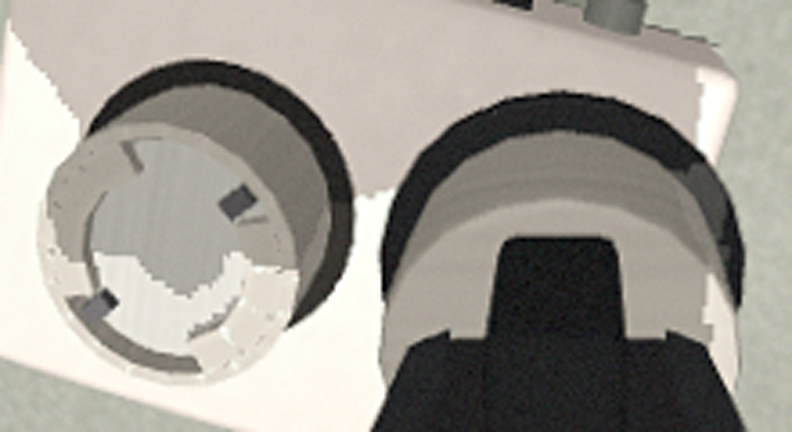

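```bash
python3 - <<'E'
from h import *
from scipy.optimize import least_squares
z=np.load("w10.npz");s={"intrinsics":z["K"],"world_to_cam":z["T"]}
f=lambda L,h:np.array([wonz(s,(100+(x+.5)/3.6-.5,140+(y+.5)/3.6-.5),h) for x,y in L])
P=f([(38,235),(80,146),(150,123),(230,148),(280,205),(298,275),(268,350),(180,384),(95,358),(48,295)],.1)
g=least_squares(lambda v:np.hypot(P[:,0]-v[0],P[:,1]-v[1])-.038,[.54,.01]);print("rim",g.x,g.fun.round(4))
go(.5425,.0135,.185,80.3)
E
```

```text
rim [0.54490182 0.01190465] [-0.0004 -0.0003  0.0001  0.0008  0.0005  0.0004 -0.0003 -0.0006  0.0016
  0.0007]
t 18.8 pos [0.5114 0.1174 0.2061] yaw 95.55 tilt [-0.017  -0.0045] open 0.196 F [ 0.5  0.2 -3.1] q7 1.01
frac [ 0.124 -0.416 -0.084] rows>= 2.2
yaw left -15.25 frac -0.1695 tiltfix rotvec frac [ 0.0029 -0.0108  0.    ]
```

Call:
send_rows(commands=[0.03,-0.1,0,0.001,-0.003,-0.04,1,0.035,-0.11,-0.02,0.001,-0.003,-0.045,1,0.03,-0.11,-0.02,0.001,-0.003,-0.045,1,0.02,-0.07,-0.02,0,-0.002,-0.03,1,0,0,0,0,0,0,1,0,0,0,0,0,0,1])

```text
clock: 19.4
tool_pos: [0.5391, 0.0265, 0.1897]
eef_rot: [0.055, 0.705, -0.049, 0.705]
contact_force: [-0.5, 0.3, -2.4]
opening: 0.201
```

```bash
python3 - <<'E'
from h import *
go(.542,.013,.185,80.3)
E
```

```text
t 19.4 pos [0.5391 0.0265 0.1897] yaw 81.53 tilt [0.0007 0.0088] open 0.201 F [-0.5  0.3 -2.4] q7 0.99
frac [ 0.012 -0.054 -0.019] rows>= 0.3
yaw left -1.23 frac -0.0136 tiltfix rotvec frac [-0.0056  0.0004  0.    ]
```

Call:
send_rows(commands=[0.012,-0.054,-0.01,-0.005,0,-0.012,1,0,0,0,0,0,0,1,0,0,0,0,0,0,1,0,0,0,0,0,0,1])

```text
clock: 19.8
tool_pos: [0.542, 0.0171, 0.1875]
eef_rot: [0.058, 0.705, -0.055, 0.705]
contact_force: [-0.9, -0.1, -2.4]
opening: 0.197
```

```bash
python3 - <<'E'
from h import *
go(.542,.013,.185,80.3)
h=cams.snapshot("side");crop(h["image"],205,150,325,250,6,"pics/s6.png")
h=cams.snapshot("wrist");crop(h["image"],160,90,350,250,4,"pics/w11.png")
go(.542,.013,.185,80.3)
E
```

```text
t 19.8 pos [0.542  0.0171 0.1875] yaw 80.86 tilt [0.0011 0.0034] open 0.197 F [-0.9 -0.1 -2.4] q7 0.99
frac [-0.    -0.016 -0.01 ] rows>= 0.1
yaw left -0.56 frac -0.0062 tiltfix rotvec frac [-0.0021  0.0007  0.    ]
t 19.9 pos [0.542  0.0172 0.1876] yaw 80.86 tilt [0.0013 0.0036] open 0.201 F [ 0.4  0.  -3.6] q7 0.99
frac [-0.    -0.017 -0.01 ] rows>= 0.1
yaw left -0.56 frac -0.0062 tiltfix rotvec frac [-0.0023  0.0008  0.    ]
```

View pics/s6.png

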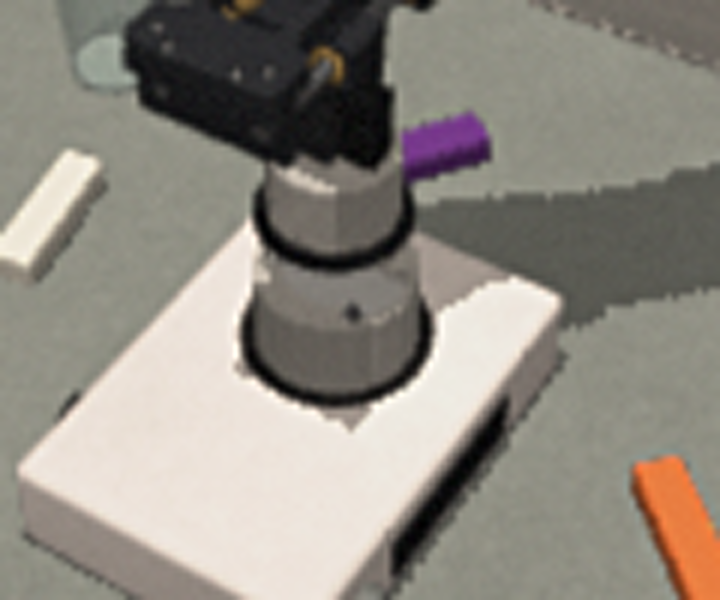

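View pics/w11.png

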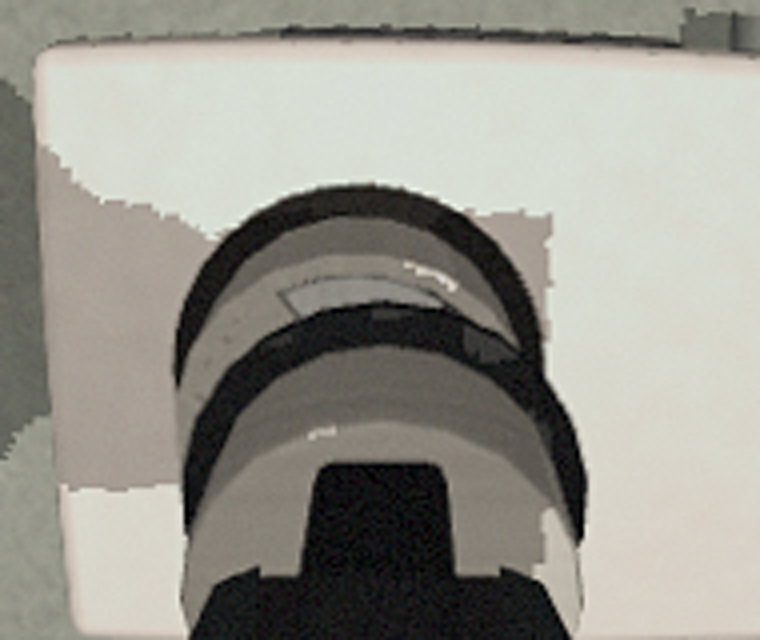

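```bash
python3 - <<'E'
from h import *
from scipy.optimize import least_squares
s=cams.snapshot("wrist");crop(s["image"],190,120,320,220,6,"pics/w12.png");np.savez("w12.npz",K=s["intrinsics"],T=s["world_to_cam"])
T=s["world_to_cam"];Rct=np.array([[.001,-.322,.947],[1,-.001,-.001],[.001,.947,.322]]);pc=np.array([-.1456,0,-.0824])
Rt=T[:3,:3].T@Rct.T;c=-T[:3,:3].T@T[:3,3];print("tool",(c-Rt@pc).round(4))
E
```

```text
tool [0.5421 0.0172 0.1874]
```

View pics/w12.png

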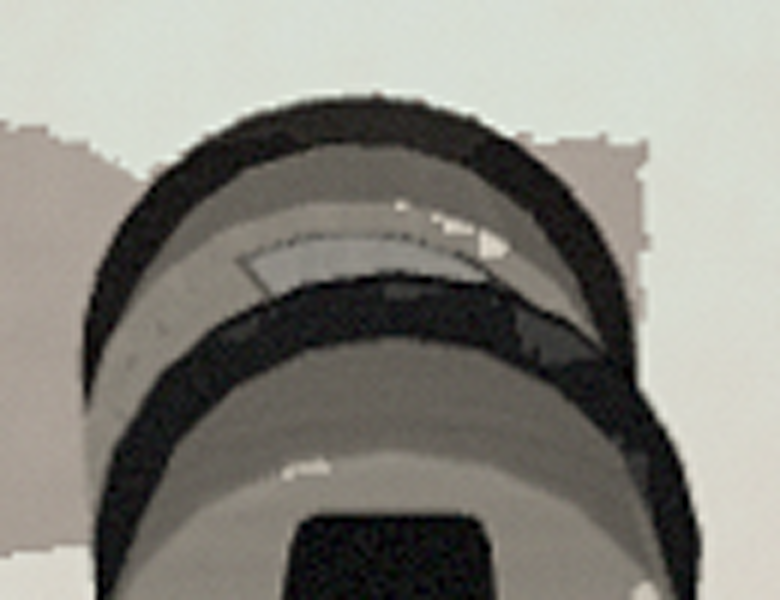

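```bash
python3 - <<'E'
from h import *
from scipy.optimize import least_squares
z=np.load("w12.npz");s={"intrinsics":z["K"],"world_to_cam":z["T"]}
f=lambda L,h:np.array([wonz(s,(190+(x+.5)/6-.5,120+(y+.5)/6-.5),h) for x,y in L])
def fit(n,L,h,r):
    P=f(L,h)
    g=least_squares(lambda v:np.hypot(P[:,0]-v[0],P[:,1]-v[1])-(r or v[2]),[.54,.01,.04]);print(n,g.x.round(4),g.fun.round(4))
fit("rim",[(87,425),(160,260),(230,220),(300,204),(370,202),(440,215),(520,262),(570,305),(600,342)],.1,.038)
fit("ring",[(85,390),(100,280),(150,190),(230,125),(370,97),(480,125),(560,190),(615,270),(635,350)],.055,None)
zc=.1874-.0655
fit("flange",[(95,560),(125,440),(200,345),(300,290),(400,275),(500,293),(600,355),(665,430),(698,540)],zc+.020,.036)
fit("body",[(130,580),(200,512),(290,467),(390,452),(500,468),(590,515),(650,580)],zc+.06,.030)
go(.542,.013,.185,80.3)
E
```

```text
rim [0.5445 0.0112 0.04  ] [-0.0008  0.0011  0.0005 -0.0002 -0.0004 -0.0003 -0.0007 -0.      0.0007]
ring [0.5448 0.0116 0.0451] [ 0.0002 -0.0005 -0.0001  0.0005  0.0002  0.0001 -0.0007 -0.0001  0.0004]
flange [0.544  0.0176 0.04  ] [-0.0005 -0.0005 -0.      0.0003  0.0004  0.0002 -0.0005 -0.0003 -0.0004]
body [0.5439 0.0168 0.04  ] [-0.0001 -0.0001  0.0001  0.0001  0.0002  0.0001 -0.0003]
t 19.95 pos [0.542  0.017  0.1875] yaw 80.84 tilt [0.0011 0.0034] open 0.199 F [ 0.8  0.3 -4. ] q7 0.99
frac [-0.    -0.016 -0.01 ] rows>= 0.1
yaw left -0.54 frac -0.006 tiltfix rotvec frac [-0.0022  0.0007  0.    ]
```

Call:
send_rows(commands=[0.003,-0.024,-0.02,-0.002,0.0007,-0.005,1,0,0,0,0,0,0,1,0,0,0,0,0,0,1])

```text
clock: 20.25
tool_pos: [0.5428, 0.0106, 0.1821]
eef_rot: [0.059, 0.705, -0.059, 0.705]
contact_force: [-0.6, 0.9, -3.4]
opening: 0.202
```

```bash
python3 - <<'E'
from h import *
go(.5427,.0113,.17,80.3)
E
```

```text
t 20.25 pos [0.5428 0.0106 0.1821] yaw 80.37 tilt [ 0. -0.] open 0.202 F [-0.6  0.9 -3.4] q7 0.99
frac [-0.     0.003 -0.049] rows>= 0.2
yaw left -0.07 frac -0.0008 tiltfix rotvec frac [0. 0. 0.]
```

Call:
send_rows(commands=[0,0.003,-0.024,0,0,0,1,0,0,-0.024,0,0,0,1,0,0,0,0,0,0,1,0,0,0,0,0,0,1])

```text
clock: 20.65
tool_pos: [0.5426, 0.0114, 0.1687]
eef_rot: [0.059, 0.705, -0.059, 0.704]
contact_force: [-0.2, 0.2, -3.0]
opening: 0.197
```

```bash
python3 - <<'E'
from h import *
go(.5427,.0113,.165,80.3)
E
```

```text
t 20.65 pos [0.5426 0.0114 0.1687] yaw 80.36 tilt [-0.0006  0.0001] open 0.197 F [-0.2  0.2 -3. ] q7 0.98
frac [ 0.    -0.    -0.015] rows>= 0.1
yaw left -0.06 frac -0.0007 tiltfix rotvec frac [-0.     -0.0004 -0.    ]
```

Call:
send_rows(commands=[0,0,-0.018,0,0,0,1,0,0,-0.018,0,0,0,1,0,0,0,0,0,0,1,0,0,0,0,0,0,1])

```text
clock: 21.05
tool_pos: [0.5427, 0.0115, 0.1589]
eef_rot: [0.059, 0.705, -0.059, 0.704]
contact_force: [-0.1, -0.6, -3.4]
opening: 0.2
```

```bash
python3 - <<'E'
from h import *
go(.5427,.0113,.1485,80.3)
E
```

```text
t 21.05 pos [0.5427 0.0115 0.1589] yaw 80.37 tilt [-0.0006  0.0002] open 0.2 F [-0.1 -0.6 -3.4] q7 0.97
frac [ 0.    -0.001 -0.041] rows>= 0.2
yaw left -0.07 frac -0.0008 tiltfix rotvec frac [-0.0001 -0.0004 -0.    ]
```

No contact yet: the foot is about 6.6 mm inside the mouth. I'll press down next.

Call:
send_rows(commands=[0,0,-0.016,0,0,0,1,0,0,-0.016,0,0,0,1,0,0,0,0,0,0,1])

```text
clock: 21.35
tool_pos: [0.5429, 0.0117, 0.1514]
eef_rot: [0.059, 0.704, -0.059, 0.705]
contact_force: [-1.6, 1.0, 2.5]
opening: 0.201
```

```bash
python3 - <<'E'
from h import *
go(.5427,.0113,.1485,80.3)
E
```

```text
t 21.35 pos [0.5429 0.0117 0.1514] yaw 80.37 tilt [ 0.0005 -0.    ] open 0.201 F [-1.6  1.   2.5] q7 0.96
frac [-0.001 -0.001 -0.012] rows>= 0.1
yaw left -0.07 frac -0.0008 tiltfix rotvec frac [0.     0.0003 0.    ]
```

Call:
send_rows(commands=[0,0,-0.012,0,0,0,1,0,0,-0.008,0,0,0,1])

```text
clock: 21.55
tool_pos: [0.543, 0.0123, 0.1483]
eef_rot: [0.059, 0.704, -0.059, 0.705]
contact_force: [-8.0, 0.9, 29.3]
opening: 0.202
```

```bash
python3 - <<'E'
from h import *
go(.5427,.0113,.1485,80.3)
E
```

```text
t 21.55 pos [0.543  0.0123 0.1483] yaw 80.4 tilt [ 0.0016 -0.0001] open 0.202 F [-8.   0.9 29.3] q7 0.96
frac [-0.001 -0.004  0.001] rows>= 0.0
yaw left -0.1 frac -0.0011 tiltfix rotvec frac [0.0001 0.001  0.    ]
```

Call:
send_rows(commands=[0,0,-0.003,0,0,0,1,0,-0.001,-0.003,0,0,-0.04,1,0,0,-0.003,0,0,-0.06,1,0,0,-0.003,0,0,-0.06,1,0,0,-0.003,0,0,-0.06,1], newtons=60)

```text
clock: 22.05
tool_pos: [0.5471, 0.0109, 0.1486]
eef_rot: [0.183, 0.678, -0.184, 0.687]
contact_force: [-1.3, -1.2, 6.8]
opening: 0.196
```

```bash
python3 - <<'E'
from h import *
go(.5433,.0115,.1485,-9.7);print(telemetry.get_state()["moment"])
E
```

```text
t 22.05 pos [0.5471 0.0109 0.1486] yaw 59.9 tilt [ 0.0118 -0.0038] open 0.196 F [-1.3 -1.2  6.8] q7 0.71
frac [-0.015  0.002 -0.   ] rows>= 0.1
yaw left -69.6 frac -0.7734 tiltfix rotvec frac [0.0024 0.0075 0.    ]
[-0.44360592  0.6123737   0.06741865]
```

Call:
send_rows(commands=[-0.012,0.002,-0.004,0.002,0.006,-0.04,1,-0.004,0,-0.004,0,0.002,-0.05,1,-0.003,0,-0.004,0,0.002,-0.05,1,-0.003,0,-0.004,0,0.002,-0.05,1])

```text
clock: 22.45
tool_pos: [0.5467, 0.0098, 0.1484]
eef_rot: [0.286, 0.644, -0.288, 0.648]
contact_force: [-2.8, 0.1, 10.6]
opening: 0.202
```

```bash
python3 - <<'E'
from h import *
go(.544,.012,.1485,-9.7);print(telemetry.get_state()["moment"])
E
```

```text
t 22.45 pos [0.5467 0.0098 0.1484] yaw 42.13 tilt [ 0.0038 -0.0046] open 0.202 F [-2.8  0.1 10.6] q7 0.51
frac [-0.011  0.009  0.   ] rows>= 0.1
yaw left -51.83 frac -0.5759 tiltfix rotvec frac [0.0029 0.0024 0.    ]
[-0.30535247  0.78757799  0.20115208]
```

Call:
send_rows(commands=[-0.008,0.008,-0.004,0.003,0.002,-0.05,1,-0.003,0.002,-0.004,0.001,0.001,-0.05,1,-0.003,0.001,-0.004,0.001,0.001,-0.05,1,-0.003,0.001,-0.004,0.001,0.001,-0.05,1,-0.003,0.001,-0.004,0.001,0.001,-0.05,1])

```text
clock: 22.95
tool_pos: [0.5452, 0.0091, 0.1484]
eef_rot: [0.412, 0.574, -0.411, 0.576]
contact_force: [-1.1, -0.8, 10.0]
opening: 0.194
```

```bash
python3 - <<'E'
from h import *
go(.545,.012,.1485,-9.7);print(telemetry.get_state()["moment"])
h=cams.snapshot("side");crop(h["image"],205,150,325,250,6,"pics/s7.png")
E
```

```text
t 22.95 pos [0.5452 0.0091 0.1484] yaw 18.85 tilt [ 0.0029 -0.0003] open 0.194 F [-1.1 -0.8 10. ] q7 0.25
frac [-0.001  0.012  0.   ] rows>= 0.1
yaw left -28.55 frac -0.3172 tiltfix rotvec frac [0.0002 0.0018 0.    ]
[-0.31249116  0.83207617  0.31152265]
```

View pics/s7.png

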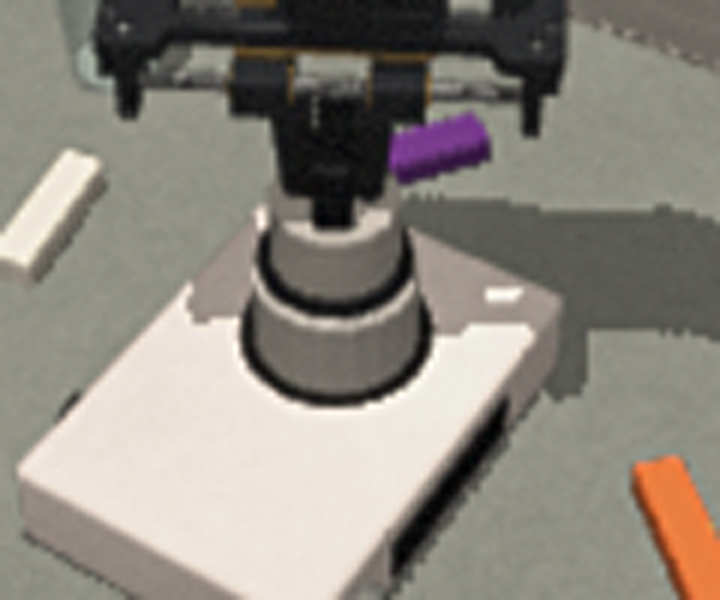

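Call:
send_rows(commands=[0,0.008,-0.004,0,0.001,-0.05,1,0,0.004,-0.004,0,0.001,-0.05,1,0,0.002,-0.004,0,0,-0.05,1,0,0.002,-0.004,0,0,-0.05,1,0,0.002,-0.004,0,0,-0.04,1])

```text
clock: 23.5
tool_pos: [0.5437, 0.009, 0.1484]
eef_rot: [-0.513, -0.483, 0.518, -0.485]
contact_force: [-3.2, -1.4, 11.0]
opening: 0.2
```

```bash
python3 - <<'E'
from h import *
go(.545,.012,.1485,-9.7);print(telemetry.get_state()["moment"])
E
```

```text
t 23.5 pos [0.5437 0.009  0.1484] yaw -3.6 tilt [-0.0024 -0.0062] open 0.2 F [-3.2 -1.4 11. ] q7 -0.01
frac [0.005 0.012 0.   ] rows>= 0.1
yaw left -6.1 frac -0.0678 tiltfix rotvec frac [ 0.004  -0.0015  0.    ]
[-0.24136511  1.03743947  0.31312572]
```

Call:
send_rows(commands=[0.004,0.01,-0.004,0.004,-0.0015,-0.045,1,0,0.003,-0.004,0,0,-0.035,1,0,0.002,-0.004,0,0,-0.02,1])

```text
clock: 23.8
tool_pos: [0.543, 0.0091, 0.1484]
eef_rot: [-0.552, -0.44, 0.555, -0.441]
contact_force: [-2.2, -0.1, 11.5]
opening: 0.198
```

```bash
python3 - <<'E'
from h import *
go(.545,.012,.1485,-9.7);print(telemetry.get_state()["moment"])
h=cams.snapshot("wrist");crop(h["image"],160,90,350,250,4,"pics/w13.png")
go(.545,.012,.1485,-9.7);print(telemetry.get_state()["moment"])
E
```

```text
t 23.8 pos [0.543  0.0091 0.1484] yaw -12.93 tilt [-0.0021 -0.004 ] open 0.198 F [-2.2 -0.1 11.5] q7 -0.11
frac [0.008 0.011 0.   ] rows>= 0.1
yaw left 3.23 frac 0.0359 tiltfix rotvec frac [ 0.0025 -0.0013  0.    ]
[-0.09949781  0.9593794   0.3553167 ]
t 23.85 pos [0.543  0.0092 0.1484] yaw -12.97 tilt [-0.0021 -0.0041] open 0.197 F [-2.5 -1.2 10.3] q7 -0.11
frac [0.008 0.011 0.   ] rows>= 0.1
yaw left 3.27 frac 0.0364 tiltfix rotvec frac [ 0.0026 -0.0013  0.    ]
[-0.19595676  0.98879716  0.25388527]
```

View pics/w13.png

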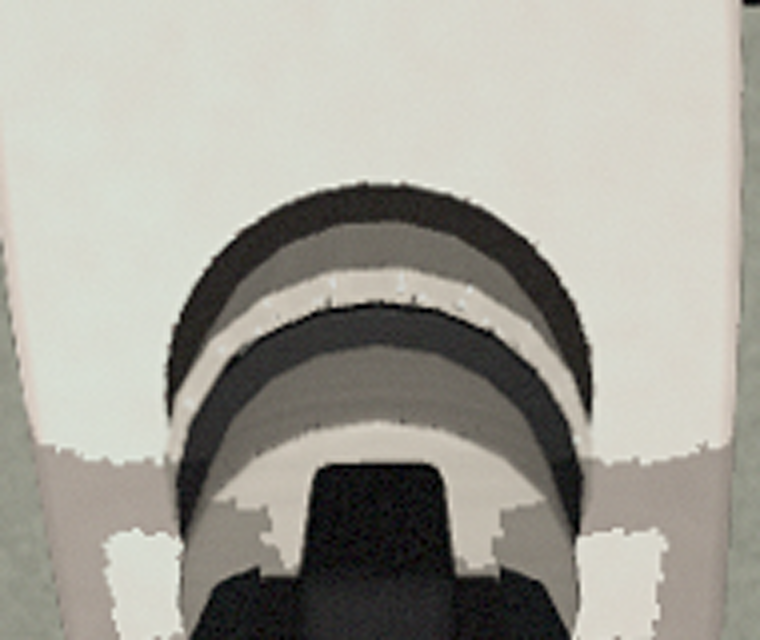

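Call:
send_rows(commands=[0.002,0.003,-0.004,0.001,0,-0.02,1,0,0.001,-0.004,0,0,-0.02,1])

```text
clock: 24.05
tool_pos: [0.5428, 0.0092, 0.1484]
eef_rot: [-0.565, -0.423, 0.568, -0.424]
contact_force: [-2.8, -1.0, 11.4]
opening: 0.198
```

```bash
python3 - <<'E'
from h import *
go(.545,.012,.1485,-9.7);print(telemetry.get_state()["moment"])
for k in range(4): h=cams.snapshot("side")
crop(h["image"],205,150,325,250,6,"pics/s8.png")
t=cams.snapshot("top");cv2.imwrite("pics/t9.png",t["image"])
go(.545,.012,.1485,-9.7);print(telemetry.get_state()["moment"])
E
```

```text
t 24.05 pos [0.5428 0.0092 0.1484] yaw -16.49 tilt [-0.0028 -0.0037] open 0.198 F [-2.8 -1.  11.4] q7 -0.15
frac [0.009 0.011 0.001] rows>= 0.1
yaw left 6.79 frac 0.0754 tiltfix rotvec frac [ 0.0023 -0.0018  0.    ]
[-0.0784372   0.94774664  0.6795739 ]
t 24.3 pos [0.5429 0.0092 0.1484] yaw -16.4 tilt [-0.0028 -0.0038] open 0.197 F [-3.7 -0.8 11.8] q7 -0.15
frac [0.009 0.011 0.001] rows>= 0.1
yaw left 6.7 frac 0.0744 tiltfix rotvec frac [ 0.0024 -0.0018  0.    ]
[-0.16268468  1.10126891  0.65110478]
```

View pics/s8.png

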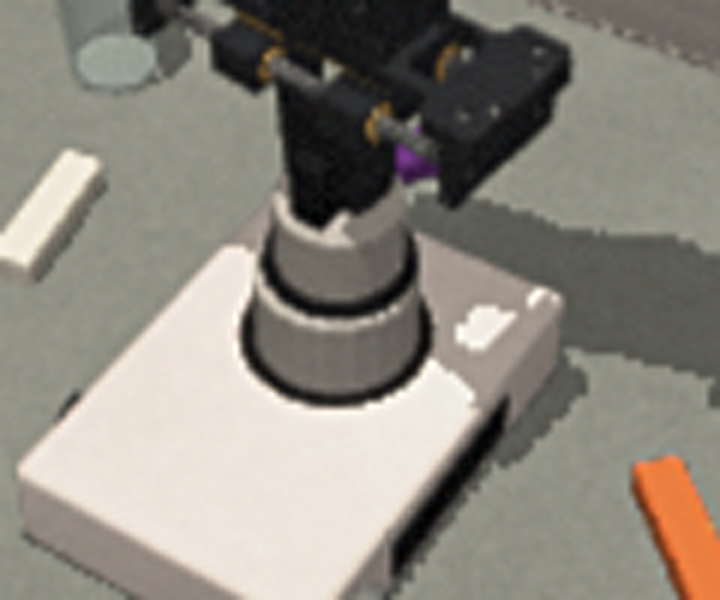

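View pics/t9.png

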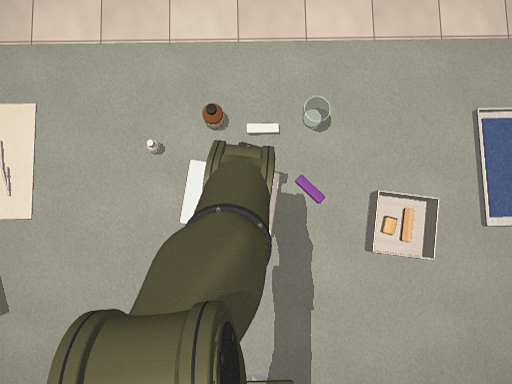

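The twist moment rose from about 0.3 to 0.66 N m, so the drive is against its end stop. The flange is flush, both pieces of wood are in the tub, and the bottles and beaker haven't moved. I'm handing the job in.

```bash
python3 - <<'E'
from h import *
print(job.finish_job())
go(.543,.009,.1485,-9.7)
E
```

```text
the job is handed in; nothing more can be done
None
the job is handed in; nothing more can be done
```

The job is done and handed in at about 24 s on the robot's clock. Both bits of wood are in the metal tub, and the gripper is still holding the cup pressed down and twisted in the mill.

Last checks before handing in:
- **Wood:** the top view shows the stick and the chunk lying in the tub.
- **Bystanders:** in the same view the two bottles and the beaker stand at their starting pixels.
- **Push:** the side view shows the flange flush on the collar. The tool height matches the cup fully home, held with about 11 N measured at the wrist.
- **Twist:** the gripper turned about 97° clockwise. That is more than the roughly 92° the drive's end stop should allow, so the extra is probably slack or slight slip in the grip. The twist moment went from about 0.3 to 0.66 N m over the last few degrees, which I take as the drive reaching its end stop. It held steady for 0.25 s.

I could not read the seat and drive joints directly, so the depth and angle come from the tool pose, the forces and the pictures. The cameras disagreed by up to about 5 mm on positions, so I lined the cup up with the collar in a single wrist view before inserting it.

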